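Mix the paste jars on the touch mixer and sort them by weight

ROBOT

A 6-joint arm with a two-finger parallel gripper is mounted at the origin on the work surface. World frame = base frame: x ahead of the robot, y to its left, z up, the work surface at z = 0. Lengths are in m, angles in rad, forces in N, time in s.
With the tool pointing down it reaches from about 0.35 to 0.975 m from the base axis. Payload 4.9 kg.
Tool frame: the origin (TCP) lies between the finger pads; the fingertips stand 22 mm ahead of it and the grasp point (between the pads) lies 3 mm ahead of it (manip.tips_ahead is the distance from the TCP to the fingertips, in m); z points along the fingers, x is the direction in which the jaws open and shut, and the axes are right-handed (so a half turn about z gives the same grasp; the last joint's range is limited). The gripper opens to 85 mm and grips with 20 to 120 N. Pads are 22 mm wide; open, the fingers measure 114 mm over their backs; the gripper's body (76 mm by 85 mm) begins 54 mm behind the grasp point. The pads swing forward as they close: fully open they stand 13 mm farther back than shut.
Start: joints at [-1.467, 0.053, 1.613, -0, 1.476, -0.119], TCP at [0.138, -0.61, 0.253] pointing down, gripper open.
Joint ranges: [-3.01, 3.01], [-1.01, 2.22], [0.06, 2.58], [-1.02, 4.17], [0.09, 2.62], [-3.14, 3.14]. Speed limits (rad/s): [2.57, 2.57, 3.14, 3.14, 3.14, 3.14].

INTERFACE

Orientations are given as a unit quaternion [w, x, y, z].
In Python, from plant import manip gives the robot as it stands.
- The arm moves only by the shell command python3 -m crank 'ROWS'. ROWS is JSON, a list of rows, each an object of numbers: "tx", "ty", "tz": the shift along the tool's x, y, z in cm; "wx", "wy", "wz": the turn, a rotation vector about the tool's x, y, z in degrees; "jaw": the opening, from -1 (shut) to 1 (fully open), so that 0 is half open. In form: [{"tx": .., "ty": .., "tz": .., "wx": .., "wy": .., "wz": .., "jaw": ..}, ...]. A call has 1 to 8 rows; each row is the pose to reach, as a shift and turn from the pose commanded when the call began, along the tool's axes at that moment; what a row does not reach only later rows make up. A row lasts 1/12 s, in which the tool goes at most 41.7 mm and 7.16 degrees, less where a joint would pass 70% of its speed; a pose out of reach is approached as far as the arm can. A call with a gripper value outside its range is refused whole. The fingers move at their own pace and stop on an object; the grip force is fixed at half the most. Time passes only in rows, so rows that repeat a pose let the fingers close. It gives the time, the measured TCP pose, the force and the opening at its end, in the units of the state.
- manip.state(): the state, without advancing time (a new reading comes with each control period).
- manip.grab_frame(name): name is "side" or "top"; returns the picture (480x640x3 uint8, blue, green, red); there is no depth.
- manip.camera_model(name): a dict with "camera_matrix" (3x3 intrinsics, pixels), "rvec" (rotation vector, rad) and "tvec" (3), from world to camera coordinates, as OpenCV has them. Camera axes: x right, y down, z forward; pixel columns grow to the right and rows downward; lengths in m; the calibration is good to about 2 mm. A picture is of the moment at which its call begins. camera_model takes no time and is no camera call.
- manip.job_done(): hands the job in, once; it reports no verdict.
Trained networks look in the newest picture that a camera, given by its name, has taken for a name from the list of things; names that differ only in an ending like _2 or _b are one class to them, and where a whole thing is asked for, a point or a joint stands for the part that bears it (a point fixed in the world has none). Each returns a list of dicts, best first, with "p" (0 to 1); they miss things now and then, are a little off and sometimes report something else, mostly with a low value. They report only what shows in the picture. A call takes as long as a camera call. They do not tell look-alikes from the thing itself.
- manip.search_frame(camera, name): "rect" ([left, top, width, height] in pixels, round what is visible of it).
- manip.silhouettes(camera, name): "region" (480x640 bool, what is visible of it) and "rect" ([left, top, width, height] in pixels, round what is visible of it).
- manip.tip_of(camera, name): "centre" ([column, row] in pixels: a listed point, or the origin of a listed thing).
The state is a dict: "time": time; "joint_pos": joint angles; "joint_vel": joint speeds; "joint_efforts": joint torques, N m; "tool_pos": TCP position; "tool_rot": TCP orientation; "contact_force": force on the tool from outside, world axes, zero at the start; "ft_torque": the same for the moment, N m; "gripper_width": opening from 0.0 (shut) to 1.0 (fully open).
Only numpy, scipy, OpenCV 4.12 (cv2) and the standard library are available. Lean on these libraries where they do the work, as an engineer would, in place of code of your own. Each camera call takes 0.05 s, during which the arm holds its last target. There are 200 camera calls.

TASK

Switch the mixer on, then mix every paste jar on the bench, one after another from the largest to the smallest: hold the jar upright, centred on the mixer's sprung pad, and press it down until the pad is fully home, keep it there for two seconds, without ramming the pad. Feel how heavy each jar is and stand it upright in a tray: jars over 400 g go into the plain storage tray, lighter ones into the refill tray with the loop handles (within about 40 g of that either will do). When all are mixed and sorted, switch the mixer off; leave the other things on the bench where they are.

Things in the scene. Friction and masses are not known exactly. Their poses are not given: they have to be found in the camera images.
- mixer: touch mixer fixed to the bench: grey housing 160 x 210 mm, deck 66 mm above the bench. Origin: centre of its underside on the bench; z up. In its own frame the pad's axis stands at x -10, y -50 mm and the switch at x -20, y +70 mm on the deck
- pad (a joint): the mixer's sprung round rubber pad (66 mm across, flat top, no rim): how far it is pressed down, 0 to 0.010 m (hard stop). The spring starts to yield at about 4.5 N and takes about 12 N to reach the stop, the weight of the jar included; it rises again when let go. No jar is heavy enough to press it home by itself
- pad_top (a point): centre of the pad's top face, 106 mm above the bench when up; moves with the pad
- switch (a joint): steel toggle lever on the mixer's deck, about 70 mm long, pivoting about the mixer's y axis: 0 = off (leans to the mixer's -x side, 0.5 rad from upright), 1.0 = on (leans 0.5 rad to +x). It stays where it is left and is moved by pushing it sideways near its tip with little force; it counts as on above 0.8, as off below 0.2
- switch_tip (a point): centre of the 26 mm ball at the tip of the toggle lever, moves with it: 149 mm above the bench when off or on, 158 mm midway (the pivot is 88 mm above the bench); about 35 mm to the -x side of the pivot when off, 35 mm to +x when on
- storage: STORAGE tray, grey plastic, 310 (its x) x 100 mm, no handles, fixed. Origin: centre of its underside on the bench. Floor 5 mm thick, rim 24 mm above the bench, walls 5 mm. Takes four jars in a row along its x
- refill: REFILL tray, bare steel, fixed, same size and form as the storage tray (310 x 100, floor 5, rim 24, walls 5 mm) but with a wire loop handle (35 mm high) sticking out 20 mm beyond each short end. Origin: centre of its underside on the bench
- jar_a: the largest size of paste jar: closed upright white cylinder with a black lid and paper band, 66 mm across, 116 mm high lid included. Origin: centre of its underside; z up. Bottom-heavy (centre of mass about a fifth of the way up). May be absent. Weight unknown, anything from about 160 to 680 g whatever its size
- jar_b: the second largest size of paste jar: closed upright white cylinder with a black lid and paper band, 61 mm across, 102 mm high lid included. Origin: centre of its underside; z up. Bottom-heavy (centre of mass about a fifth of the way up). May be absent. Weight unknown, anything from about 160 to 680 g whatever its size
- jar_c: the second smallest size of paste jar: closed upright white cylinder with a black lid and paper band, 56 mm across, 88 mm high lid included. Origin: centre of its underside; z up. Bottom-heavy (centre of mass about a fifth of the way up). May be absent. Weight unknown, anything from about 160 to 680 g whatever its size
- jar_d: the smallest size of paste jar: closed upright white cylinder with a black lid and paper band, 51 mm across, 74 mm high lid included. Origin: centre of its underside; z up. Bottom-heavy (centre of mass about a fifth of the way up). May be absent. Weight unknown, anything from about 160 to 680 g whatever its size
- driver: screwdriver, 150 mm, lying loose on the bench between the mixer and the tray on the +y side; not part of the job
- brush: brush, 150 mm, lying loose between the mixer and the tray on the -y side; not part of the job
There are look-alikes about, which are no part of the job. Leave any blue, pink or turquoise look-alike of the jar_d alone.

How it is judged:
On the way, in this order (a step that is already met when the one before it is completed fails the run):
1. the mixer is switched on (value of joint switch above 0.8 rad), for 0.2 s.
2. the largest jar, if there, is held upright and centred (within 15 mm) on the pad with the pad fully down (its underside at most 97 mm above the bench), for a second (z of jar_a in the frame of mixer below 0.0972 m and contact force between jar_a and pad above 8 N and contact force between the fingers and jar_a above 1 N and horizontal distance between jar_a and pad_top below 0.015 m and angle between jar_a's own z axis and vertical below 0.12 rad), for 1 s.
3. the second largest jar, if there, is held upright and centred (within 15 mm) on the pad with the pad fully down (its underside at most 97 mm above the bench), for a second (z of jar_b in the frame of mixer below 0.0972 m and contact force between jar_b and pad above 8 N and contact force between the fingers and jar_b above 1 N and horizontal distance between jar_b and pad_top below 0.015 m and angle between jar_b's own z axis and vertical below 0.12 rad), for 1 s.
4. the second smallest jar, if there, is held upright and centred (within 15 mm) on the pad with the pad fully down (its underside at most 97 mm above the bench), for a second (z of jar_c in the frame of mixer below 0.0972 m and contact force between jar_c and pad above 8 N and contact force between the fingers and jar_c above 1 N and horizontal distance between jar_c and pad_top below 0.015 m and angle between jar_c's own z axis and vertical below 0.12 rad), for 1 s.
5. the smallest jar, if there, is held upright and centred (within 15 mm) on the pad with the pad fully down (its underside at most 97 mm above the bench), for a second (z of jar_d in the frame of mixer below 0.0972 m and contact force between jar_d and pad above 8 N and contact force between the fingers and jar_d above 1 N and horizontal distance between jar_d and pad_top below 0.015 m and angle between jar_d's own z axis and vertical below 0.12 rad), for 1 s.
At the end, for the whole second after the job is handed in: The switch is off (below 0.2) and every jar present stands upright (within 0.1 rad), at rest and released, on the floor of a tray: in the storage tray if it weighs over 450 g, in the refill tray if under 350 g, in either if between (value of joint switch below 0.2 rad and ((contact force between jar_a and storage above 3.4 N and x of jar_a in the frame of storage between -0.15 and 0.15 m and y of jar_a in the frame of storage between -0.045 and 0.045 m and z of jar_a in the frame of storage between 0 and 0.012 m) or (contact force between jar_a and refill below 4.4 N and x of jar_a in the frame of refill between -0.15 and 0.15 m and y of jar_a in the frame of refill between -0.045 and 0.045 m and z of jar_a in the frame of refill between 0 and 0.012 m)) and angle between each of jar_a, jar_b, jar_c, jar_d's own z axis and vertical below 0.1 rad and linear speed of each of jar_a, jar_b, jar_c, jar_d below 0.02 m/s and ((contact force between jar_b and storage above 3.4 N and x of jar_b in the frame of storage between -0.15 and 0.15 m and y of jar_b in the frame of storage between -0.045 and 0.045 m and z of jar_b in the frame of storage between 0 and 0.012 m) or (contact force between jar_b and refill below 4.4 N and x of jar_b in the frame of refill between -0.15 and 0.15 m and y of jar_b in the frame of refill between -0.045 and 0.045 m and z of jar_b in the frame of refill between 0 and 0.012 m)) and ((contact force between jar_c and storage above 3.4 N and x of jar_c in the frame of storage between -0.15 and 0.15 m and y of jar_c in the frame of storage between -0.045 and 0.045 m and z of jar_c in the frame of storage between 0 and 0.012 m) or (contact force between jar_c and refill below 4.4 N and x of jar_c in the frame of refill between -0.15 and 0.15 m and y of jar_c in the frame of refill between -0.045 and 0.045 m and z of jar_c in the frame of refill between 0 and 0.012 m)) and ((contact force between jar_d and storage above 3.4 N and x of jar_d in the frame of storage between -0.15 and 0.15 m and y of jar_d in the frame of storage between -0.045 and 0.045 m and z of jar_d in the frame of storage between 0 and 0.012 m) or (contact force between jar_d and refill below 4.4 N and x of jar_d in the frame of refill between -0.15 and 0.15 m and y of jar_d in the frame of refill between -0.045 and 0.045 m and z of jar_d in the frame of refill between 0 and 0.012 m))); the robot touches nothing.
It fails at once if the screwdriver or the brush is moved more than 5 cm (distance of any of driver, brush from where it was at the start of the episode above 0.05 m).
It fails at once if the pad is pressed home while the mixer is off (value of joint switch below 0.5 rad and value of joint pad above 0.008 m).
It fails at once if the pad is pressed with more than 60 N (contact force between anything else and pad above 60 N).
Of jar_a, jar_b, jar_c, jar_d only 3 to 4 are there at a start; the rules pass over those that are not, and their reading is None.
At some moment in a run one of jar_a, jar_b, jar_c, jar_d may be knocked a few centimetres aside while the robot is not near it.
It also fails if it takes over 210 s, if anything falls off the work surface, if the arm or the gripper's body presses on something with over 40 N, if the wrist force passes 120 N, or if a joint passes its speed limit or range.

## Working session

There is one attempt and no reset: what is moved stays moved. The work goes in short steps, Python scripts to look and compute and a shell command to move; the robot and the scene stay as the last step left them, time stands still between calls to the robot, and variables do not carry over. Pictures are saved under pics/ and viewed, about 12 in all and at most 16, crops included, and the job is handed in when it is done.

```bash
ls; mkdir -p pics; python3 - <<'E'
from plant import manip
import cv2
print(manip.state())
for c in("top","side"):
    cv2.imwrite(f"pics/{c}0.png",manip.grab_frame(c)); print(manip.camera_model(c))
    for n in("mixer","pad_top","switch_tip","storage","refill","jar_a","jar_b","jar_c","jar_d","driver","brush"):
        print(c,n,[(round(d["p"],2),[int(v) for v in d["centre"]]) for d in manip.tip_of(c,n)][:6])
E
```

```text
pics
{'time': 0.0, 'joint_pos': array([-1.46698901e+00,  5.33494596e-02,  1.61425748e+00, -1.68456604e-05,
        1.47602091e+00, -1.19019345e-01]), 'joint_vel': array([-0.00179302,  0.00010016,  0.00084932, -0.00213145,  0.00045267,
       -0.00085374]), 'joint_efforts': array([ 2.04473254e-03, -3.93682158e+01, -3.70178175e+01,  4.45964332e-06,
        7.26555591e-03,  8.80534472e-07]), 'tool_pos': array([ 0.13804203, -0.60898138,  0.25208939]), 'tool_rot': array([-7.19117903e-04,  7.81341023e-01, -6.24103493e-01, -7.20028935e-04]), 'contact_force': array([-1.17795994, -0.2615722 ,  0.32101842]), 'ft_torque': array([-0.03551731, -0.0506763 ,  0.06010791]), 'gripper_width': 0.9980135662908342}
{'camera_matrix': array([[512.53735683,   0.        , 322.83871576],
       [  0.        , 512.53735683, 240.20927555],
       [  0.        ,   0.        ,   1.        ]]), 'rvec': array([ 2.13934695, -2.14105607,  0.11636389]), 'tvec': array([0.01175168, 0.49088777, 1.11241559])}
top mixer [(0.64, [342, 174])]
top pad_top [(0.87, [368, 160])]
top switch_tip [(0.7, [313, 188])]
top storage [(0
[... 820 characters left out ...]
[0.48964336, 0.12852385, 0.86718517])}
side mixer [(0.63, [250, 280])]
side pad_top []
side switch_tip [(0.86, [265, 235]), (0.54, [225, 375])]
side storage [(0.65, [289, 450])]
side refill []
side jar_a [(0.95, [187, 345]), (0.93, [279, 341]), (0.8, [341, 359]), (0.75, [439, 410]), (0.57, [346, 314])]
side jar_b [(0.95, [187, 345]), (0.93, [279, 341]), (0.8, [341, 359]), (0.75, [439, 410]), (0.57, [346, 314])]
side jar_c [(0.95, [187, 345]), (0.93, [279, 341]), (0.8, [341, 359]), (0.75, [439, 410]), (0.57, [346, 314])]
side jar_d [(0.95, [187, 345]), (0.93, [279, 341]), (0.8, [341, 359]), (0.75, [439, 410]), (0.57, [346, 314])]
side driver [(0.71, [224, 377])]
side brush [(0.6, [275, 235])]
```

View pics/top0.png

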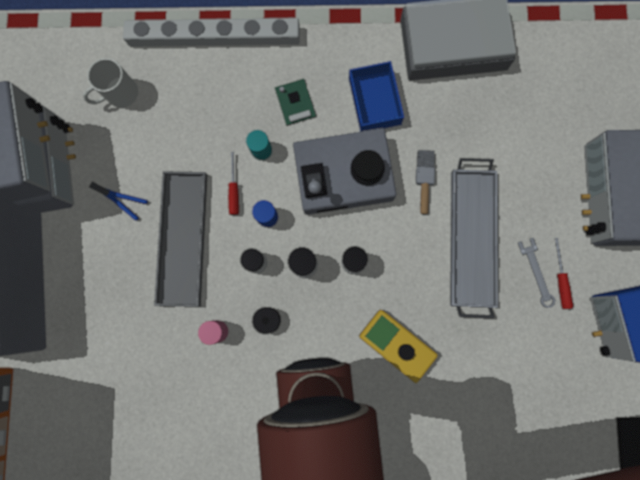

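View pics/side0.png

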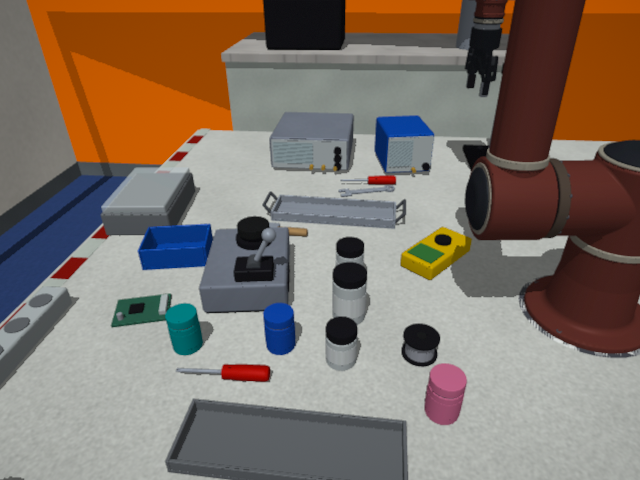

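Top view: three black-lidded white jars at about (252,260), (302,262), (355,259). The black-and-white item at (266,320) looks like a spool, and the teal, blue and pink items are decoys. The plain tray is on the left, the looped tray on the right, and the lever leans down in the image (−x), so the switch is off.

```bash
cat > h.py <<'E'
from plant import manip
import cv2, numpy as np
from scipy.optimize import minimize
JAR=dict(a=(.066,.116),b=(.061,.102),c=(.056,.088),d=(.051,.074))
def proj(cam,P):
    m=manip.camera_model(cam); return cv2.projectPoints(np.float64(P),m["rvec"],m["tvec"],m["camera_matrix"],None)[0][:,0]
def ray(cam,uv,z):
    m=manip.camera_model(cam); R=cv2.Rodrigues(m["rvec"])[0]; C=-R.T@m["tvec"]
    d=R.T@np.linalg.inv(m["camera_matrix"])@np.array([uv[0],uv[1],1.]); return C+d*(z-C[2])/d[2]
def hullmask(cam,P):
    im=np.zeros((480,640),np.uint8); cv2.fillConvexPoly(im,cv2.convexHull(np.round(proj(cam,P)*16).astype(np.int32)),1,shift=4); return im>0
def cyl(x,y,d,h,z0=0):
    t=np.linspace(0,2*np.pi,40); c=np.c_[x+d/2*np.cos(t),y+d/2*np.sin(t)]
    return np.r_[np.c_[c,c[:,0]*0+z0],np.c_[c,c[:,0]*0+z0+h]]
def box(x,y,a,lx,ly,h):
    p=np.array([[sx*lx/2,sy*ly/2] for sx in(-1,1) for sy in(-1,1)]); R=np.array([[np.cos(a),-np.sin(a)],[np.sin(a),np.cos(a)]])
    p=p@R.T+[x,y]; return np.r_[np.c_[p,p[:,0]*0],np.c_[p,p[:,0]*0+h]]
def iou(a,b): return (a&b).sum()/(a|b).sum()
def fit(f,x0,views,step):
    c=lambda p:-np.mean([iou(hullmask(k,f(*p)),m) for k,m in views])
    x0=np.array(x0); s=np.vstack([x0]+[x0+np.eye(len(x0))[i]*step[i] for i in range(len(x0))])
    r=minimize(c,x0,method="Nelder-Mead",options=dict(initial_simplex=s,xatol=1e-4,fatol=1e-5)); return r.x.round(4),round(-r.fun,3)
E
python3 - <<'E'
from h import *
for c in("top","side"): manip.grab_frame(c)
T=manip.silhouettes("top","jar_a"); S=manip.silhouettes("side","jar_a")
print([(round(d["p"],2),d["rect"]) for d in T]);print([(round(d["p"],2),d["rect"]) for d in S])
def at(L,u,v,r=25):
    L=[d for d in L if np.hypot(d["rect"][0]+d["rect"][2]/2-u,d["rect"][1]+d["rect"][3]/2-v)<r]
    return L[0]["region"] if L else None
for tu,su in(((254,260),(341,343)),((304,262),(349,293)),((356,259),(350,255))):
    mt,ms=at(T,*tu),at(S,*su); print(tu,mt is not None,ms is not None)
    for k,(d,h) in JAR.items():
        x0=ray("top",tu,h*.8)[:2]
        print(k,"top",fit(lambda x,y:cyl(x,y,d,h),x0,[("top",mt)],[.01,.01]) if mt is not None else "", "both",fit(lambda x,y:cyl(x,y,d,h),x0,[("top",mt),("side",ms)],[.01,.01]) if mt is not None and ms is not None else "", "side",fit(lambda x,y:cyl(x,y,d,h),x0,[("side",ms)],[.01,.01]) if ms is not None else "")
for n,L in(("storage",(182,238)),("refill",(473,237))):
    m=at(manip.silhouettes("top",n),*L)
    if m is not None: print(n,[fit(lambda x,y,a:box(x,y,a,.31,.1,.024),[*ray("top",L,.01)[:2],a],[("top",m)],[.01,.01,.05]) for a in(0,)])
    print(n,ray("top",L,0))
for n in("mixer","pad","switch_tip","driver","brush"):
    for d in manip.silhouettes("top",n)[:2]:
        m=d["region"]; print(n,round(d["p"],2),d["rect"],np.argwhere(m).mean(0)[::-1].round(1))
        if n=="mixer": print(fit(lambda x,y,a:box(x,y,a,.16,.21,.066),[*ray("top",(343,172),.06)[:2],.12],[("top",m)],[.01,.01,.05]))
        print(n,ray("top",np.argwhere(m).mean(0)[::-1],dict(pad=.104,switch_tip=.149).get(n,0)))
E
```

```text
[(0.97, [240.6, 247.4, 25.0, 29.7]), (0.86, [288.5, 248.4, 30.1, 32.4]), (0.68, [196.8, 316.9, 30.7, 27.0]), (0.63, [338.2, 246.5, 30.9, 28.8]), (0.58, [245.6, 132.1, 24.9, 29.9]), (0.57, [252.4, 199.3, 25.2, 28.4])]
[(0.89, [166.6, 303.8, 39.6, 50.1]), (0.88, [335.2, 237.2, 29.6, 24.9]), (0.87, [324.2, 315.2, 34.2, 54.4]), (0.71, [260.6, 304.6, 35.9, 49.4]), (0.69, [426.3, 365.3, 39.4, 59.8])]
(254, 260) True True
a top (array([0.436 , 0.1528]), np.float64(0.529)) both (array([0.4442, 0.1531]), np.float64(0.5)) side (array([0.4476, 0.1534]), np.float64(0.472))
b top (array([0.4426, 0.1582]), np.float64(0.635)) both (array([0.4448, 0.1561]), np.float64(0.604)) side (array([0.4478, 0.1564]), np.float64(0.576))
c top (array([0.443 , 0.1603]), np.float64(0.764)) both (array([0.4432, 0.1583]), np.float64(0.738)) side (array([0.4438, 0.159 ]), np.float64(0.715))
d top (array([0.4438, 0.1648]), np.float64(0.941)) both (array([0.4443, 0.1658]), np.float64(0.908)) side (array([0.446 , 0.1612]), np.float64(0.909))
(304, 262) True False
a top (array([0.4359, 0.051 ]), np.float64(0.793)) both  
[... 1229 characters left out ...]
, 249.1, 29.5, 29.8] [302.  262.5]
(array([ 0.6399, -0.034 ,  0.12  ]), np.float64(0.0))
mixer [0.44409742 0.05978242 0.        ]
pad 0.92 [352.3, 147.9, 30.6, 33.0] [367.7 165.1]
pad [ 0.64268766 -0.08606934  0.104     ]
switch_tip 0.7 [306.9, 182.4, 16.9, 11.8] [314.3 186.3]
switch_tip [0.58601159 0.02585704 0.149     ]
driver 0.67 [227.1, 153.0, 12.0, 63.0] [232.9 193.7]
driver [0.60565182 0.22281945 0.        ]
driver 0.43 [154.3, 174.9, 54.3, 132.9] [180.5 239. ]
driver [0.4989923 0.3421226 0.       ]
brush 0.87 [413.9, 150.8, 20.0, 66.6] [424.4 176.7]
brush [ 0.64383613 -0.2239715   0.        ]
brush 0.62 [304.5, 178.8, 19.1, 15.7] [313.9 186.3]
brush [0.62236449 0.03308033 0.        ]
```

```bash
python3 - <<'E'
from h import *
t=cv2.imread("pics/top0.png"); s=cv2.imread("pics/side0.png")
a=cv2.resize(t[230:345,225:385],None,fx=5,fy=5,interpolation=cv2.INTER_CUBIC)
b=s[225:390,300:460]; b=cv2.resize(b,None,fx=3.4,fy=3.4,interpolation=cv2.INTER_CUBIC)
cv2.imwrite("pics/c1.png",a);cv2.imwrite("pics/c2.png",b)
g=t.max(2); 
n,l,st,ce=cv2.connectedComponentsWithStats((g<45).astype(np.uint8)[240:340,235:380])
for i in range(1,n):
    if st[i,4]>100: print(st[i]+[235,240,0,0,0],ce[i]+[235,240])
# where each hypothesis of tallness puts jars in side view
for uv in((252,260),(302,262),(355,259)):
    for k,(d,h) in JAR.items():
        p=ray("top",uv,h); print(uv,k,p[:2].round(3),"side top",proj("side",[[*p[:2],h],[*p[:2],0]]).round(0).tolist(), "diam px",round(d*512.5/(np.linalg.norm(p-ray("top",uv,5))) if 0 else d*512.5/(1.16-h),1))
E
```

```text
[343 247  24  25 452] [354.71017699 259.06637168]
[289 248  27  27 560] [302.11428571 261.26785714]
[242 250  22  21 359] [252.31754875 259.76044568]
[254 308  26  25 528] [266.54924242 319.97159091]
(252, 260) a [0.439 0.156] side top [[346.0, 302.0], [345.0, 355.0]] diam px 32.4
(252, 260) b [0.44  0.158] side top [[345.0, 310.0], [344.0, 356.0]] diam px 29.5
(252, 260) c [0.441 0.16 ] side top [[344.0, 318.0], [343.0, 357.0]] diam px 26.8
(252, 260) d [0.443 0.163] side top [[343.0, 325.0], [342.0, 358.0]] diam px 24.1
(302, 262) a [0.434 0.052] side top [[352.0, 264.0], [351.0, 315.0]] diam px 32.4
(302, 262) b [0.436 0.053] side top [[351.0, 271.0], [350.0, 315.0]] diam px 29.5
(302, 262) c [0.437 0.054] side top [[350.0, 277.0], [349.0, 315.0]] diam px 26.8
(302, 262) d [0.438 0.055] side top [[349.0, 284.0], [349.0, 316.0]] diam px 24.1
(355, 259) a [ 0.441 -0.057] side top [[352.0, 231.0], [351.0, 279.0]] diam px 32.4
(355, 259) b [ 0.442 -0.058] side top [[351.0, 237.0], [350.0, 279.0]] diam px 29.5
(355, 259) c [ 0.443 -0.058] side top [[351.0, 243.0], [350.0, 279.0]] diam px 26.8
(355, 259) d [ 0.445 -0.059] side top [[350.0, 249.0], [349.0, 279.0]] diam px 24.1
```

View pics/c1.png

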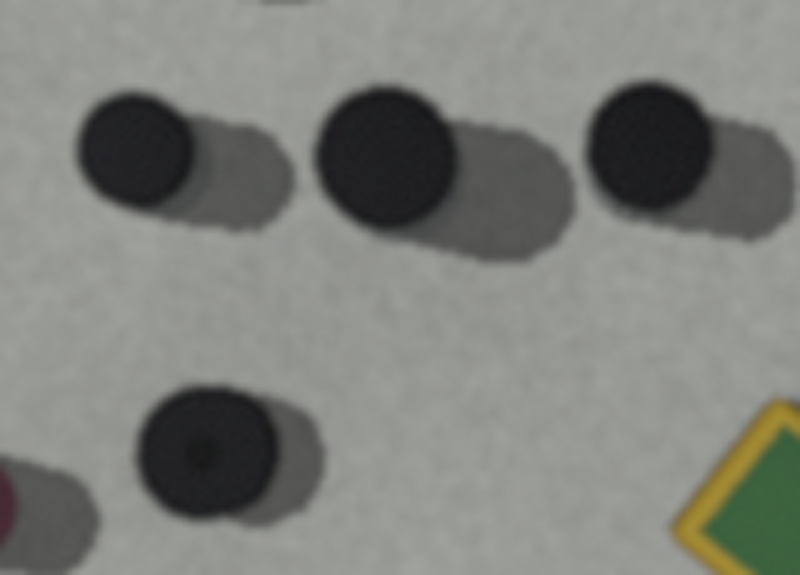

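View pics/c2.png

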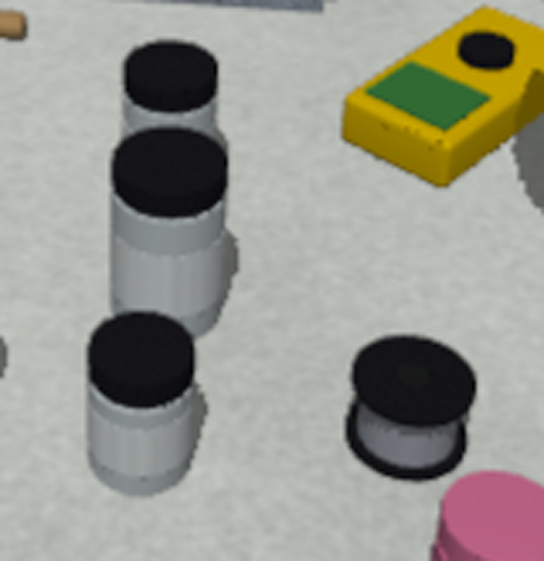

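The side crop puts the lid-top heights at 271, 243 and 324, which matches jar_b in the middle, jar_c on the right and jar_d on the left. jar_a is absent. Next I'll refine the mixer, pad and lever.

```bash
python3 - <<'E'
from h import *
t=cv2.imread("pics/top0.png"); g=t.max(2)
n,l,st,ce=cv2.connectedComponentsWithStats((g[140:195,345:395]<45).astype(np.uint8))
i=1+st[1:,4].argmax(); m=np.zeros((480,640),bool); m[140:195,345:395]=l==i
print(st[i],ce[i]+[345,140])
r,s=fit(lambda x,y:cyl(x,y,.066,.030,.076),[.645,-.086],[("top",m)],[.01,.01]); print("pad",r,s)
print("pad tip_of",ray("top",(368,160),.106), "pad rect ctr", ray("top",ce[i]+[345,140],.1))
x,y,a=.6489,-.0355,.1552
R=np.array([[np.cos(a),-np.sin(a)],[np.sin(a),np.cos(a)]])
f=lambda u,v,z:[*(R@[u,v]+[x,y]),z]
P={k:f(*v) for k,v in dict(pad=(-.01,-.05,.106),piv=(-.02,.07,.088),tip=(-.055,.07,.149)).items()}; print({k:np.round(v,4) for k,v in P.items()})
im=t.copy()
for p in proj("top",list(P.values())): cv2.circle(im,tuple(np.int32(p.round())),1,(0,0,255),-1)
bx=proj("top",box(x,y,a,.16,.21,.066)); 
for p in bx: cv2.circle(im,tuple(np.int32(p.round())),1,(0,255,0),-1)
for p in proj("top",box(.4995,.3375,-.0249,.31,.1,.024)): cv2.circle(im,tuple(np.int32(p.round())),1,(0,255,0),-1)
for p in proj("top",box(.4981,-.3275,-.0318,.31,.1,.024)): cv2.circle(im,tuple(np.int32(p.round())),1,(0,255,255),-1)
cv2.imwrite("pics/ov.png",cv2.resize(im[110:330,140:510],None,fx=2.1,fy=2.1,interpolation=cv2.INTER_CUBIC))
m=manip.camera_model("top");Rc=cv2.Rodrigues(m["rvec"])[0];print("cam",-Rc.T@m["tvec"])
E
```

```text
[  6  11  34  34 906] [367.67549669 167.69315673]
pad [ 0.6403 -0.0861] 0.956
pad tip_of [ 0.65333586 -0.08663596  0.106     ] pad rect ctr [ 0.63816043 -0.08614941  0.1       ]
{'pad': array([ 0.6467, -0.0864,  0.106 ]), 'piv': array([0.6183, 0.0306, 0.088 ]), 'tip': array([0.5837, 0.0252, 0.149 ])}
cam [ 0.33790481 -0.01757561  1.16794212]
```

View pics/ov.png

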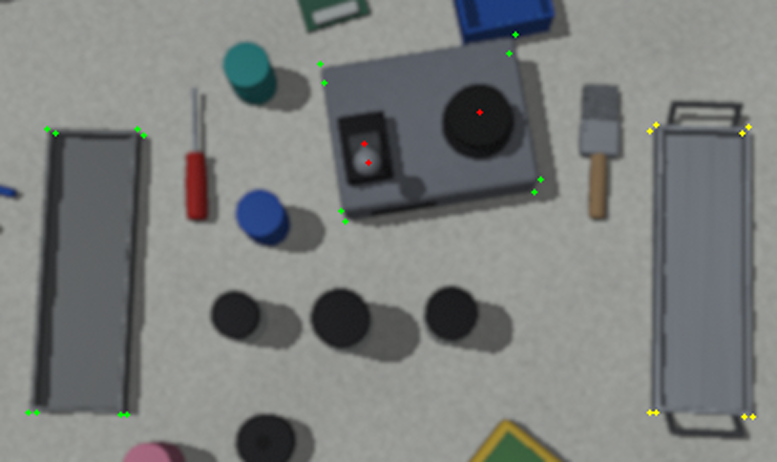

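```bash
python3 - <<'E'
from h import *
s=cv2.imread("pics/side0.png"); t=cv2.imread("pics/top0.png")
print("side",proj("side",[[.6403,-.0861,.106],[.6467,-.0864,.106],[.586,.0259,.149],[.5837,.0252,.149]]).round(1).tolist())
a=cv2.resize(s[200:320,190:310],None,fx=4.5,fy=4.5,interpolation=cv2.INTER_CUBIC)
b=cv2.resize(t[120:220,285:405],(0,0),fx=4.5,fy=4.5,interpolation=cv2.INTER_CUBIC)
b=cv2.copyMakeBorder(b,0,90,0,0,cv2.BORDER_CONSTANT)
im=np.clip(np.vstack([a,b])[:, :].astype(float)*1.4,0,255).astype(np.uint8)
im=np.hstack([a,b]); im=cv2.resize(im,(800,400)); cv2.imwrite("pics/c3.png",np.clip(im*1.5,0,255).astype(np.uint8)); print(a.shape,b.shape)
E
```

```text
side [[255.0, 223.4], [251.9, 223.2], [268.3, 235.4], [269.6, 235.3]]
(540, 540, 3) (540, 540, 3)
```

View pics/c3.png

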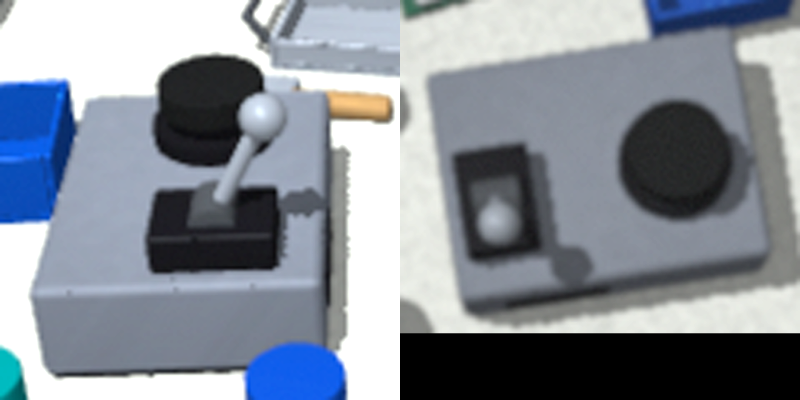

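Pad top is at about (0.642, −0.086), the lever ball at (0.585, 0.026), and the mixer is turned about 0.14 rad. I'll turn the tool so the jaws lie along world x and shut the gripper.

```bash
python3 -m crank '[{"wz":-40,"jaw":-1},{"wz":-40,"jaw":-1},{"wz":-40,"jaw":-1},{"wz":-40,"jaw":-1},{"wz":-40,"jaw":-1},{"wz":-40,"jaw":-1},{"wz":-40,"jaw":-1}]'; python3 -m crank '[{"wz":-37.2,"jaw":-1},{"wz":-37.2,"jaw":-1},{"wz":-37.2,"jaw":-1},{"wz":-37.2,"jaw":-1},{"wz":-37.2,"jaw":-1},{"wz":-37.2,"jaw":-1},{"wz":-37.2,"jaw":-1}]'; python3 - <<'E'
from plant import manip
import numpy as np
s=manip.state();w,a,b,c=s["tool_rot"];print(np.degrees(np.arctan2(2*a*b+2*w*c,1-2*b*b-2*c*c)),s["joint_pos"].round(2),manip.tips_ahead)
E
```

```text
-77.23549231947959 [-1.47  0.05  1.61 -0.    1.48 -0.12] 0.022schema error: expected keys tx, ty, tz, wx, wy, wz, jaw
schema error: expected keys tx, ty, tz, wx, wy, wz, jaw
```

```bash
python3 -m crank '[{"tx":0,"ty":0,"tz":0,"wx":0,"wy":0,"wz":-40,"jaw":-1},{"tx":0,"ty":0,"tz":0,"wx":0,"wy":0,"wz":-40,"jaw":-1},{"tx":0,"ty":0,"tz":0,"wx":0,"wy":0,"wz":-40,"jaw":-1},{"tx":0,"ty":0,"tz":0,"wx":0,"wy":0,"wz":-40,"jaw":-1},{"tx":0,"ty":0,"tz":0,"wx":0,"wy":0,"wz":-40,"jaw":-1},{"tx":0,"ty":0,"tz":0,"wx":0,"wy":0,"wz":-40,"jaw":-1}]'; python3 -m crank '[{"tx":0,"ty":0,"tz":0,"wx":0,"wy":0,"wz":-37.2,"jaw":-1},{"tx":0,"ty":0,"tz":0,"wx":0,"wy":0,"wz":-37.2,"jaw":-1},{"tx":0,"ty":0,"tz":0,"wx":0,"wy":0,"wz":-37.2,"jaw":-1},{"tx":0,"ty":0,"tz":0,"wx":0,"wy":0,"wz":-37.2,"jaw":-1},{"tx":0,"ty":0,"tz":0,"wx":0,"wy":0,"wz":-37.2,"jaw":-1},{"tx":0,"ty":0,"tz":0,"wx":0,"wy":0,"wz":-37.2,"jaw":-1}]'; cat >> h.py <<'E'
def st():
    s=manip.state();w,a,b,c=s["tool_rot"]
    print("t",round(s["time"],2),"yaw",round(np.degrees(np.arctan2(2*a*b+2*w*c,1-2*b*b-2*c*c)),2),"zz",round(1-2*a*a-2*b*b,4),"pos",(s["tool_pos"]*1000).round(1),"F",s["contact_force"].round(2),"M",s["ft_torque"].round(2),"g",round(s["gripper_width"],3),"q",s["joint_pos"].round(2)); return s
E
python3 -c "from h import *;st()"
```

```text
time: 2.25
tool_pos: [0.1381, -0.6095, 0.2533]
tool_rot: [0.0, 0.949, -0.317, 0.0]
contact_force: [-0.0, 0.2, -0.3]
gripper_width: 0.142
time: 2.75
tool_pos: [0.1381, -0.6095, 0.2533]
tool_rot: [0.0, 1.0, 0.001, 0.0]
contact_force: [0.7, 0.0, -0.3]
gripper_width: -0.0
t 2.75 yaw 0.14 zz -1.0 pos [ 138.1 -609.5  253.3] F [ 0.7   0.   -0.35] M [ 0.05 -0.01  0.  ] g -0.0 q [-1.47  0.05  1.61  0.    1.48 -1.47]
```

```bash
python3 -m crank '[{"tx":2,"ty":-3.3,"tz":0,"wx":0,"wy":0,"wz":0,"jaw":-1},{"tx":4,"ty":-6.6,"tz":0,"wx":0,"wy":0,"wz":0,"jaw":-1},{"tx":6,"ty":-9.9,"tz":0,"wx":0,"wy":0,"wz":0,"jaw":-1},{"tx":8,"ty":-13.2,"tz":0,"wx":0,"wy":0,"wz":0,"jaw":-1},{"tx":10,"ty":-16.5,"tz":0,"wx":0,"wy":0,"wz":0,"jaw":-1},{"tx":12,"ty":-19.8,"tz":0,"wx":0,"wy":0,"wz":0,"jaw":-1},{"tx":14,"ty":-23.1,"tz":0,"wx":0,"wy":0,"wz":0,"jaw":-1},{"tx":16,"ty":-26.4,"tz":0,"wx":0,"wy":0,"wz":0,"jaw":-1}]'; python3 -m crank '[{"tx":2,"ty":-3.1,"tz":0,"wx":0,"wy":0,"wz":0,"jaw":-1},{"tx":4,"ty":-6.2,"tz":0,"wx":0,"wy":0,"wz":0,"jaw":-1},{"tx":6,"ty":-9.3,"tz":0,"wx":0,"wy":0,"wz":0,"jaw":-1},{"tx":8,"ty":-12.4,"tz":0,"wx":0,"wy":0,"wz":0,"jaw":-1},{"tx":10,"ty":-15.5,"tz":0,"wx":0,"wy":0,"wz":0,"jaw":-1},{"tx":12,"ty":-18.6,"tz":0,"wx":0,"wy":0,"wz":0,"jaw":-1},{"tx":14,"ty":-21.7,"tz":0,"wx":0,"wy":0,"wz":0,"jaw":-1},{"tx":16,"ty":-24.8,"tz":0,"wx":0,"wy":0,"wz":0,"jaw":-1}]';python3 -m crank '[{"tx":2,"ty":-3.3,"tz":0,"wx":0,"wy":0,"wz":0,"jaw":-1},{"tx":4,"ty":-6.6,"tz":0,"wx":0,"wy":0,"wz":0,"jaw":-1},{"tx":6,"ty":-9.8,"tz":0,"wx":0,"wy":0,"wz":0,"jaw":-1},{"tx":7.7,"ty":-12.2,"tz":0,"wx":0,"wy":0,"wz":0,"jaw":-1},{"tx":7.7,"ty":-12.2,"tz":0,"wx":0,"wy":0,"wz":0,"jaw":-1},{"tx":7.7,"ty":-12.2,"tz":0,"wx":0,"wy":0,"wz":0,"jaw":-1}]'; python3 -c "from h import *;st()"
```

```text
time: 3.42
tool_pos: [0.2988, -0.344, 0.2535]
tool_rot: [0.0, 1.0, -0.002, 0.0]
contact_force: [0.2, 0.5, -0.3]
gripper_width: -0.001
time: 4.08
tool_pos: [0.4591, -0.0959, 0.2537]
tool_rot: [0.0, 1.0, -0.001, 0.001]
contact_force: [0.8, -0.9, -0.7]
gripper_width: 0.004
time: 4.58
tool_pos: [0.5358, 0.0254, 0.2531]
tool_rot: [0.0, 1.0, 0.0, -0.0]
contact_force: [-1.3, 0.5, 0.2]
gripper_width: -0.001
t 4.58 yaw 0.02 zz -1.0 pos [535.8  25.4 253.1] F [-1.32  0.5   0.21] M [-0.04  0.03 -0.03] g -0.001 q [-0.09 -0.16  1.82 -0.    1.48 -0.09]
```

```bash
python3 -m crank '[{"tx":0,"ty":0,"tz":3,"wx":0,"wy":0,"wz":0,"jaw":-1},{"tx":0,"ty":0,"tz":6,"wx":0,"wy":0,"wz":0,"jaw":-1},{"tx":0,"ty":0,"tz":9.3,"wx":0,"wy":0,"wz":0,"jaw":-1},{"tx":0,"ty":0,"tz":9.3,"wx":0,"wy":0,"wz":0,"jaw":-1},{"tx":1,"ty":0,"tz":9.3,"wx":0,"wy":0,"wz":0,"jaw":-1},{"tx":2,"ty":0,"tz":9.3,"wx":0,"wy":0,"wz":0,"jaw":-1},{"tx":3,"ty":-0.1,"tz":9.3,"wx":0,"wy":0,"wz":0,"jaw":-1},{"tx":4,"ty":-0.3,"tz":9.3,"wx":0,"wy":0,"wz":0,"jaw":-1}]';python3 -m crank '[{"tx":1,"ty":-0.1,"tz":0,"wx":0,"wy":0,"wz":0,"jaw":-1},{"tx":2,"ty":-0.3,"tz":0,"wx":0,"wy":0,"wz":0,"jaw":-1},{"tx":3,"ty":-0.4,"tz":0,"wx":0,"wy":0,"wz":0,"jaw":-1},{"tx":4,"ty":-0.5,"tz":0,"wx":0,"wy":0,"wz":0,"jaw":-1},{"tx":4.7,"ty":-0.6,"tz":0,"wx":0,"wy":0,"wz":0,"jaw":-1},{"tx":5.1,"ty":-0.6,"tz":0,"wx":0,"wy":0,"wz":0,"jaw":-1},{"tx":5.1,"ty":-0.6,"tz":0,"wx":0,"wy":0,"wz":0,"jaw":-1}]'; python3 -c "
from h import *
st()
t=manip.grab_frame('top');s=manip.grab_frame('side')
print(manip.tip_of('side','switch_tip')[:2],manip.tip_of('top','switch_tip')[:2],proj('side',[[.585,.0257,.149],[.6543,.0355,.149]]).tolist())
cv2.imwrite('pics/sw.png',np.hstack([cv2.resize(t[120:220,265:405],(560,400)),cv2.resize(s[180:280,210:270],(240,400))]))"
```

```text
time: 5.25
tool_pos: [0.5781, 0.0267, 0.1634]
tool_rot: [0.0, 1.0, -0.001, 0.002]
contact_force: [-1.3, 0.3, 1.1]
gripper_width: 0.001
time: 5.83
tool_pos: [0.6252, 0.0335, 0.1595]
tool_rot: [-0.0, 1.0, -0.0, -0.003]
contact_force: [-6.8, 1.0, 2.8]
gripper_width: -0.003
t 5.83 yaw -0.01 zz -1.0 pos [625.2  33.5 159.5] F [-6.79  1.04  2.79] M [0.18 1.18 0.05] g -0.003 q [-0.07  0.13  1.69 -0.    1.33 -0.07]
[{'centre': [230.4, 238.0], 'p': 0.65}] [{'centre': [473.7, 238.5], 'p': 0.6}] [[268.8365524538268, 235.3810595854232], [229.25859466043454, 236.3250549597651]]
```

View pics/sw.png

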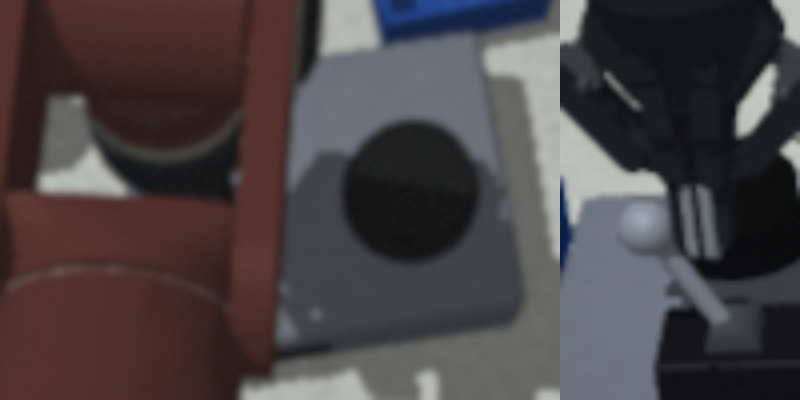

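The lever is over: the ball is at side pixel (230,237), and full-on is predicted at (229,236). I'll back off, open, and go above jar_b.

```bash
python3 -m crank '[{"tx":-2,"ty":0.2,"tz":0,"wx":0,"wy":0,"wz":0,"jaw":-1},{"tx":-4,"ty":0.2,"tz":-2,"wx":0,"wy":0,"wz":0,"jaw":-1},{"tx":-7,"ty":0,"tz":-5,"wx":0,"wy":0,"wz":0,"jaw":0},{"tx":-10,"ty":-0.5,"tz":-7,"wx":0,"wy":0,"wz":0,"jaw":1},{"tx":-13,"ty":-1,"tz":-9,"wx":0,"wy":0,"wz":0,"jaw":1},{"tx":-16,"ty":-1.5,"tz":-9,"wx":0,"wy":0,"wz":0,"jaw":1},{"tx":-18.8,"ty":-2.1,"tz":-9,"wx":0,"wy":0,"wz":0,"jaw":1},{"tx":-18.8,"ty":-2.1,"tz":-9,"wx":0,"wy":0,"wz":0,"jaw":1}]'; python3 -c "
from h import *
s=manip.grab_frame('side');t=manip.grab_frame('top')
print([(d['p'],d['rect']) for d in manip.silhouettes('side','jar_b')],[(d['p'],d['rect']) for d in manip.silhouettes('top','jar_b')])
print(proj('side',cyl(.437,.054,.061,.102)).min(0),proj('side',cyl(.437,.054,.061,.102)).max(0))
print([(d['centre'],d['p']) for d in manip.tip_of('side','switch_tip')])
st()"
```

```text
time: 6.7
tool_pos: [0.4357, 0.0551, 0.2506]
tool_rot: [-0.0, 1.0, 0.0, 0.0]
contact_force: [0.4, -0.1, -0.4]
gripper_width: 0.847
[(0.94, [322.1, 315.5, 37.3, 56.6]), (0.83, [336.7, 237.3, 28.9, 25.9]), (0.7, [423.8, 365.4, 41.9, 61.4]), (0.66, [332.0, 263.0, 34.3, 62.0]), (0.59, [262.2, 304.7, 31.9, 47.5]), (0.57, [165.7, 301.1, 38.5, 55.1])] [(0.9, [196.2, 319.8, 26.7, 23.8]), (0.74, [246.5, 131.6, 23.5, 30.2]), (0.67, [291.9, 127.1, 105.1, 85.8]), (0.61, [251.3, 261.3, 14.6, 12.2]), (0.58, [340.9, 246.2, 28.2, 29.9]), (0.48, [305.3, 266.2, 3.4, 10.5])]
[333.01439779 260.97410782] [368.10846178 326.46484943]
[([229.9, 236.2], 0.81), ([251.5, 224.0], 0.59)]
t 6.95 yaw -0.06 zz -1.0 pos [439.4  54.1 250.4] F [0.19 0.72 0.73] M [-0.03 -0.   -0.  ] g 1.001 q [-0.05 -0.41  2.02 -0.    1.53 -0.04]
```

```bash
python3 -m crank '[{"tx":0,"ty":0,"tz":4,"wx":0,"wy":0,"wz":0,"jaw":1},{"tx":0,"ty":0,"tz":8,"wx":0,"wy":0,"wz":0,"jaw":1},{"tx":0,"ty":0,"tz":12,"wx":0,"wy":0,"wz":0,"jaw":1},{"tx":0,"ty":0,"tz":15,"wx":0,"wy":0,"wz":0,"jaw":1},{"tx":0,"ty":0,"tz":17.9,"wx":0,"wy":0,"wz":0,"jaw":1},{"tx":0,"ty":0,"tz":17.9,"wx":0,"wy":0,"wz":0,"jaw":1},{"tx":0,"ty":0,"tz":17.9,"wx":0,"wy":0,"wz":0,"jaw":0.3},{"tx":0,"ty":0,"tz":17.9,"wx":0,"wy":0,"wz":0,"jaw":-1}]'; python3 -m crank '[{"tx":0,"ty":0,"tz":0,"wx":0,"wy":0,"wz":0,"jaw":-1},{"tx":0,"ty":0,"tz":0,"wx":0,"wy":0,"wz":0,"jaw":-1},{"tx":0,"ty":0,"tz":0,"wx":0,"wy":0,"wz":0,"jaw":-1},{"tx":0,"ty":0,"tz":0,"wx":0,"wy":0,"wz":0,"jaw":-1}]'; python3 -c "from h import *;st()"
```

```text
time: 7.62
tool_pos: [0.4401, 0.0541, 0.0729]
tool_rot: [0.0, 1.0, -0.0, 0.001]
contact_force: [0.1, -0.2, 0.6]
gripper_width: 0.746
time: 7.95
tool_pos: [0.4403, 0.0542, 0.0735]
tool_rot: [0.0, 1.0, -0.0, 0.002]
contact_force: [-0.2, -0.5, 6.0]
gripper_width: 0.704
t 7.95 yaw -0.03 zz -1.0 pos [440.3  54.2  73.5] F [-0.17 -0.5   6.  ] M [-0.09 -0.15 -0.07] g 0.704 q [-0.05 -0.21  2.18 -0.    1.17 -0.04]
```

```bash
python3 -m crank '[{"tx":0,"ty":0,"tz":-2,"wx":0,"wy":0,"wz":0,"jaw":-1},{"tx":0,"ty":0,"tz":-5,"wx":0,"wy":0,"wz":0,"jaw":-1},{"tx":0,"ty":0,"tz":-8,"wx":0,"wy":0,"wz":0,"jaw":-1},{"tx":0,"ty":0,"tz":-11,"wx":0,"wy":0,"wz":0,"jaw":-1},{"tx":0,"ty":0,"tz":-14,"wx":0,"wy":0,"wz":0,"jaw":-1},{"tx":0,"ty":0,"tz":-14.7,"wx":0,"wy":0,"wz":0,"jaw":-1},{"tx":0,"ty":0,"tz":-14.7,"wx":0,"wy":0,"wz":0,"jaw":-1},{"tx":0,"ty":0,"tz":-14.7,"wx":0,"wy":0,"wz":0,"jaw":-1}]'; for i in 1 2 3; do python3 -m crank '[{"tx":0,"ty":0,"tz":0,"wx":0,"wy":0,"wz":0,"jaw":-1}]' | grep -E "force"; done; python3 -m crank '[{"tx":2,"ty":1.4,"tz":0,"wx":0,"wy":0,"wz":0,"jaw":-1},{"tx":5,"ty":3.5,"tz":0,"wx":0,"wy":0,"wz":0,"jaw":-1},{"tx":8,"ty":5.6,"tz":0,"wx":0,"wy":0,"wz":0,"jaw":-1},{"tx":11,"ty":7.7,"tz":0,"wx":0,"wy":0,"wz":0,"jaw":-1},{"tx":14,"ty":9.8,"tz":0,"wx":0,"wy":0,"wz":0,"jaw":-1},{"tx":17,"ty":11.9,"tz":0,"wx":0,"wy":0,"wz":0,"jaw":-1},{"tx":20.2,"ty":14,"tz":0,"wx":0,"wy":0,"wz":0,"jaw":-1},{"tx":20.2,"ty":14,"tz":0,"wx":0,"wy":0,"wz":0,"jaw":-1}]'; for i in 1 2 3 4; do python3 -m crank '[{"tx":0,"ty":0,"tz":0,"wx":0,"wy":0,"wz":0,"jaw":-1}]' | grep -E "force|pos"; done
python3 -c "
from h import *
t=manip.grab_frame('top');s=manip.grab_frame('side');st()
cv2.imwrite('pics/onpad.png',np.hstack([cv2.resize(t[110:210,300:440],(448,320)),cv2.resize(s[130:260,200:310],(272,320))]))
print([(d['rect'],d['p']) for d in manip.silhouettes('side','jar_b')])
P=proj('side',cyl(.642,-.086,.061,.102,.146));print(P.min(0),P.max(0))"
```

```text
time: 8.62
tool_pos: [0.4376, 0.0543, 0.2164]
tool_rot: [-0.0, 1.0, -0.0, -0.001]
contact_force: [-0.6, -0.3, -7.2]
gripper_width: 0.698
contact_force: [-0.7, 0.0, -5.3]
contact_force: [0.0, -0.1, -5.2]
contact_force: [-0.7, -0.0, -5.5]
time: 9.53
tool_pos: [0.6441, -0.09, 0.2146]
tool_rot: [0.001, 1.0, -0.002, -0.0]
contact_force: [-2.2, 0.7, -6.0]
gripper_width: 0.702
tool_pos: [0.6408, -0.087, 0.2152]
contact_force: [-1.2, 0.3, -7.1]
tool_pos: [0.6398, -0.0857, 0.2163]
contact_force: [-0.6, 0.3, -5.9]
tool_pos: [0.6396, -0.0852, 0.2175]
contact_force: [1.1, 0.1, -5.5]
tool_pos: [0.6397, -0.0851, 0.2184]
contact_force: [0.6, -0.6, -6.7]
t 9.97 yaw 0.01 zz -1.0 pos [639.9 -85.2 218.9] F [-0.3   0.05 -5.29] M [ 0.01 -0.06 -0.01] g 0.699 q [-0.25  0.12  1.6   0.    1.42 -0.25]
[([230.6, 151.2, 38.3, 62.1], 0.98), ([262.0, 303.5, 32.0, 50.2], 0.83), ([423.7, 364.9, 42.7, 61.9], 0.78), ([325.4, 316.4, 35.6, 52.6], 0.77), ([166.2, 303.3, 37.0, 52.3], 0.65), ([333.4, 237.4, 30.3, 48.9], 0.6)]
[231.00123093 151.73961448] [267.74037244 213.3930407 ]
```

View pics/onpad.png

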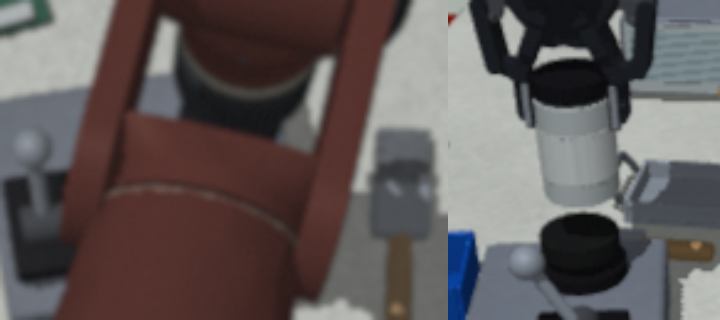

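Jar_b hangs upright over the pad, roughly centred, weighing about 5.5 N (~560 g), so it goes to storage. I'll lower it gently.

```bash
python3 -m crank '[{"tx":0.1,"ty":0.1,"tz":1,"wx":0,"wy":0,"wz":0,"jaw":-1},{"tx":0.2,"ty":0.1,"tz":2,"wx":0,"wy":0,"wz":0,"jaw":-1},{"tx":0.2,"ty":0.1,"tz":3,"wx":0,"wy":0,"wz":0,"jaw":-1},{"tx":0.2,"ty":0.1,"tz":3.5,"wx":0,"wy":0,"wz":0,"jaw":-1},{"tx":0.2,"ty":0.1,"tz":3.7,"wx":0,"wy":0,"wz":0,"jaw":-1},{"tx":0.2,"ty":0.1,"tz":3.9,"wx":0,"wy":0,"wz":0,"jaw":-1},{"tx":0.2,"ty":0.1,"tz":4.1,"wx":0,"wy":0,"wz":0,"jaw":-1},{"tx":0.2,"ty":0.1,"tz":4.3,"wx":0,"wy":0,"wz":0,"jaw":-1}]' | grep -E "pos|force"
for i in 1 2 3; do python3 -m crank '[{"tx":0,"ty":0,"tz":0.2,"wx":0,"wy":0,"wz":0,"jaw":-1},{"tx":0,"ty":0,"tz":0.2,"wx":0,"wy":0,"wz":0,"jaw":-1}]' | grep -E "pos|force"; done
```

```text
tool_pos: [0.6428, -0.087, 0.1765]
contact_force: [-3.5, 0.6, 1.3]
tool_pos: [0.6428, -0.0869, 0.1742]
contact_force: [-3.7, 0.2, 2.3]
tool_pos: [0.6429, -0.087, 0.1721]
contact_force: [-3.0, 1.9, 3.7]
tool_pos: [0.6429, -0.087, 0.17]
contact_force: [-3.5, 0.9, 4.8]
```

```bash
for i in 1 2 3 4; do python3 -m crank '[{"tx":0,"ty":0,"tz":0.1,"wx":0,"wy":0,"wz":0,"jaw":-1},{"tx":0,"ty":0,"tz":0.1,"wx":0,"wy":0,"wz":0,"jaw":-1}]' | grep -E "pos|force"; done
```

```text
tool_pos: [0.6429, -0.087, 0.1695]
contact_force: [-4.7, 0.3, 6.1]
tool_pos: [0.643, -0.087, 0.1695]
contact_force: [-6.8, 1.2, 10.1]
tool_pos: [0.643, -0.087, 0.1694]
contact_force: [-8.5, 1.6, 13.4]
tool_pos: [0.643, -0.0871, 0.1694]
contact_force: [-10.1, 2.2, 16.3]
```

Home: z stays at 0.1694 while the force climbs. Hold for about 2.3 s.

```bash
for i in 1 2 3 4; do python3 -m crank '[{"tx":0,"ty":0,"tz":0,"wx":0,"wy":0,"wz":0,"jaw":-1},{"tx":0,"ty":0,"tz":0,"wx":0,"wy":0,"wz":0,"jaw":-1},{"tx":0,"ty":0,"tz":0,"wx":0,"wy":0,"wz":0,"jaw":-1},{"tx":0,"ty":0,"tz":0,"wx":0,"wy":0,"wz":0,"jaw":-1},{"tx":0,"ty":0,"tz":0,"wx":0,"wy":0,"wz":0,"jaw":-1},{"tx":0,"ty":0,"tz":0,"wx":0,"wy":0,"wz":0,"jaw":-1},{"tx":0,"ty":0,"tz":0,"wx":0,"wy":0,"wz":0,"jaw":-1}]' | grep -E "pos|force|time"; done
python3 -c "
from h import *
s=manip.grab_frame('side')
cv2.imwrite('pics/press.png',cv2.resize(s[130:280,180:330],(600,600)))
for d in manip.silhouettes('side','jar_b')[:3]: print(d['rect'],d['p'])
P=proj('side',cyl(.643,-.087,.061,.102,.096));print(P.min(0),P.max(0))"
```

```text
time: 12.43
tool_pos: [0.6431, -0.0871, 0.1694]
contact_force: [-10.0, 2.1, 16.0]
time: 13.02
tool_pos: [0.6431, -0.0871, 0.1695]
contact_force: [-9.8, 1.8, 17.2]
time: 13.6
tool_pos: [0.6431, -0.087, 0.1694]
contact_force: [-9.3, 2.4, 16.3]
time: 14.18
tool_pos: [0.643, -0.087, 0.1694]
contact_force: [-8.6, 2.6, 16.9]
[234.0, 176.6, 36.5, 56.5] 0.95
[168.2, 305.3, 37.0, 46.9] 0.94
[322.8, 317.3, 34.8, 52.1] 0.83
[233.62951559 175.37854006] [269.12132656 235.08663814]
```

View pics/press.png

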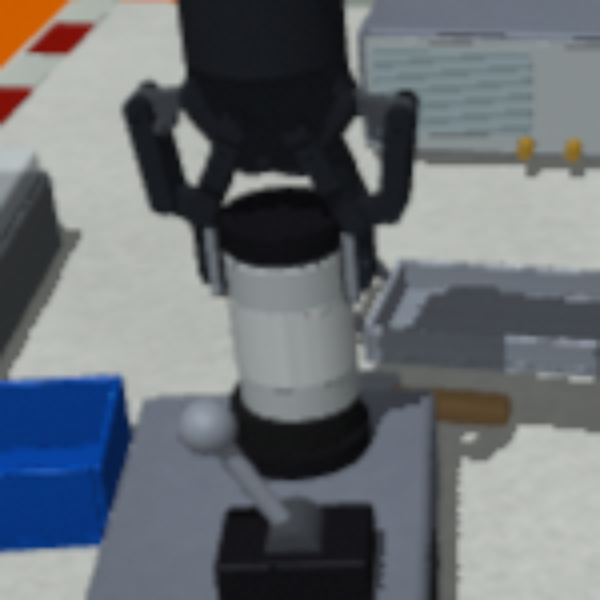

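Jar_b is upright and centred on the pressed pad. Lift it over the lever and carry it to storage.

```bash
python3 -m crank '[{"tx":0,"ty":0,"tz":-0.7,"wx":0,"wy":0,"wz":0,"jaw":-1},{"tx":0,"ty":0,"tz":-2,"wx":0,"wy":0,"wz":0,"jaw":-1},{"tx":0,"ty":0,"tz":-4,"wx":0,"wy":0,"wz":0,"jaw":-1},{"tx":0,"ty":0,"tz":-7,"wx":0,"wy":0,"wz":0,"jaw":-1},{"tx":0,"ty":0,"tz":-10,"wx":0,"wy":0,"wz":0,"jaw":-1},{"tx":0,"ty":0,"tz":-12.4,"wx":0,"wy":0,"wz":0,"jaw":-1},{"tx":0,"ty":0,"tz":-12.4,"wx":0,"wy":0,"wz":0,"jaw":-1},{"tx":0,"ty":0,"tz":-12.4,"wx":0,"wy":0,"wz":0,"jaw":-1}]' | grep -E "pos|force"; for i in 1 2 3 4; do python3 -m crank '[{"tx":0,"ty":0,"tz":0,"wx":0,"wy":0,"wz":0,"jaw":-1}]' | grep -E "force"; done;  python3 -m crank '[{"tx":-0.3,"ty":-2,"tz":0,"wx":0,"wy":0,"wz":0,"jaw":-1},{"tx":-0.6,"ty":-5,"tz":0,"wx":0,"wy":0,"wz":0,"jaw":-1},{"tx":-0.9,"ty":-8,"tz":0,"wx":0,"wy":0,"wz":0,"jaw":-1},{"tx":-1.2,"ty":-11,"tz":0,"wx":0,"wy":0,"wz":0,"jaw":-1},{"tx":-1.5,"ty":-14,"tz":0,"wx":0,"wy":0,"wz":0,"jaw":-1},{"tx":-1.8,"ty":-17,"tz":0,"wx":0,"wy":0,"wz":0,"jaw":-1},{"tx":-2.1,"ty":-20,"tz":0,"wx":0,"wy":0,"wz":0,"jaw":-1},{"tx":-2.4,"ty":-23,"tz":0,"wx":0,"wy":0,"wz":0,"jaw":-1}]' | grep -E "pos|force"; python3 -m crank '[{"tx":-0.3,"ty":-3,"tz":0,"wx":0,"wy":0,"wz":0,"jaw":-1},{"tx":-0.6,"ty":-6,"tz":0,"wx":0,"wy":0,"wz":0,"jaw":-1},{"tx":-0.9,"ty":-9,"tz":0,"wx":0,"wy":0,"wz":0,"jaw":-1},{"tx":-1.2,"ty":-12,"tz":0,"wx":0,"wy":0,"wz":0,"jaw":-1},{"tx":-1.5,"ty":-15,"tz":0,"wx":0,"wy":0,"wz":0,"jaw":-1},{"tx":-1.8,"ty":-17.5,"tz":0,"wx":0,"wy":0,"wz":0,"jaw":-1},{"tx":-1.9,"ty":-19.2,"tz":0,"wx":0,"wy":0,"wz":0,"jaw":-1},{"tx":-1.9,"ty":-19.2,"tz":0,"wx":0,"wy":0,"wz":0,"jaw":-1}]' | grep -E "pos|force"; for i in 1 2 3 4; do python3 -m crank '[{"tx":0,"ty":0,"tz":0,"wx":0,"wy":0,"wz":0,"jaw":-1}]' | grep -E "force"; done; python3 -c "from h import *;st()"
```

```text
tool_pos: [0.643, -0.087, 0.2895]
contact_force: [-0.2, 0.3, -6.0]
contact_force: [0.3, 0.7, -6.2]
contact_force: [-0.2, -0.3, -6.1]
contact_force: [0.7, -0.4, -5.3]
contact_force: [-0.5, 0.4, -5.8]
tool_pos: [0.618, 0.1446, 0.2885]
contact_force: [0.3, -0.1, -6.3]
tool_pos: [0.5987, 0.3385, 0.2883]
contact_force: [-0.4, -1.5, -5.5]
contact_force: [0.5, -1.3, -5.9]
contact_force: [0.0, -0.2, -5.7]
contact_force: [0.4, -0.8, -5.0]
contact_force: [-0.5, -0.3, -5.5]
t 16.95 yaw -0.12 zz -1.0 pos [600.  334.  289.3] F [-0.53 -0.29 -5.5 ] M [-0.01  0.01  0.01] g 0.7 q [ 0.4   0.18  1.42 -0.    1.55  0.4 ]
```

```bash
python3 -m crank '[{"tx":0,"ty":0,"tz":3,"wx":0,"wy":0,"wz":0,"jaw":-1},{"tx":0,"ty":0,"tz":6.5,"wx":0,"wy":0,"wz":0,"jaw":-1},{"tx":0,"ty":0,"tz":10,"wx":0,"wy":0,"wz":0,"jaw":-1},{"tx":0,"ty":0,"tz":13.5,"wx":0,"wy":0,"wz":0,"jaw":-1},{"tx":0,"ty":0,"tz":17,"wx":0,"wy":0,"wz":0,"jaw":-1},{"tx":0,"ty":0,"tz":19,"wx":0,"wy":0,"wz":0,"jaw":-1},{"tx":0,"ty":0,"tz":20.3,"wx":0,"wy":0,"wz":0,"jaw":-1},{"tx":0,"ty":0,"tz":20.5,"wx":0,"wy":0,"wz":0,"jaw":-1}]'| grep -E "pos|force"; for i in 1 2 3 4 5; do python3 -m crank '[{"tx":0,"ty":0,"tz":0.15,"wx":0,"wy":0,"wz":0,"jaw":-1},{"tx":0,"ty":0,"tz":0.15,"wx":0,"wy":0,"wz":0,"jaw":-1}]' | grep -E "pos|force"; done; python3 -c "
from h import *
t=manip.grab_frame('top');s=manip.grab_frame('side')
cv2.imwrite('pics/place.png',np.hstack([t[130:330,140:340],cv2.resize(s[280:480,160:460],None,fx=1,fy=1)])[:, :])"
```

```text
tool_pos: [0.598, 0.3336, 0.0806]
contact_force: [-0.5, 0.0, -6.5]
tool_pos: [0.6012, 0.3355, 0.0851]
contact_force: [-0.1, 0.1, -4.9]
tool_pos: [0.601, 0.3357, 0.0837]
contact_force: [-0.0, 0.2, -6.6]
tool_pos: [0.6, 0.3353, 0.0806]
contact_force: [-1.2, -0.5, -5.2]
tool_pos: [0.6, 0.3354, 0.0788]
contact_force: [0.4, -0.5, -3.2]
tool_pos: [0.6001, 0.3355, 0.0787]
contact_force: [-3.6, -0.0, 3.6]
```

View pics/place.png

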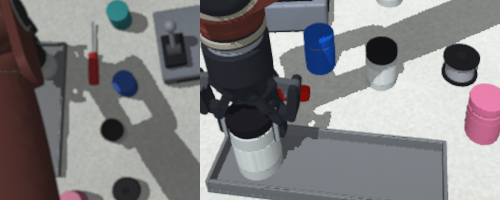

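Jar_b stands in the storage tray. Release, lift, and re-measure the remaining jars.

```bash
python3 -m crank '[{"tx":0,"ty":0,"tz":0,"wx":0,"wy":0,"wz":0,"jaw":0.6},{"tx":0,"ty":0,"tz":0,"wx":0,"wy":0,"wz":0,"jaw":1},{"tx":0,"ty":0,"tz":0,"wx":0,"wy":0,"wz":0,"jaw":1},{"tx":0,"ty":0,"tz":-2,"wx":0,"wy":0,"wz":0,"jaw":1},{"tx":0,"ty":0,"tz":-5,"wx":0,"wy":0,"wz":0,"jaw":1},{"tx":0,"ty":0,"tz":-9,"wx":0,"wy":0,"wz":0,"jaw":1},{"tx":0,"ty":0,"tz":-13,"wx":0,"wy":0,"wz":0,"jaw":1},{"tx":0,"ty":0,"tz":-16,"wx":0,"wy":0,"wz":0,"jaw":1}]'| grep -E "pos|force";  python3 -c "
from h import *
t=manip.grab_frame('top');s=manip.grab_frame('side');st()
T=manip.silhouettes('top','jar_c');S=manip.silhouettes('side','jar_c')
for d in T+[None]+S: print(d and (d['rect'],round(d['p'],2)))
def near(L,u,v): 
    L=[d for d in L if np.hypot(d['rect'][0]+d['rect'][2]/2-u,d['rect'][1]+d['rect'][3]/2-v)<25]; return L[0]['region'] if L else None
for k,x0 in (('c',(.443,-.057)),('d',(.444,.164)),('b',(.6,.335))):
    d,h=JAR[k]; f=lambda x,y:cyl(x,y,d,h,.005 if k=='b' else 0)
    V=[(c,near(L,*proj(c,f(*x0)).mean(0))) for c,L in(('top',T),('side',S))]; V=[v for v in V if v[1] is not None]
    if V: print(k,[v[0] for v in V],fit(f,x0,V,[.01,.01]), [fit(f,x0,[v],[.01,.01]) for v in V])
"
```

```text
tool_pos: [0.6006, 0.3355, 0.2409]
contact_force: [-0.1, 0.5, -0.1]
t 19.32 yaw -0.04 zz -0.9999 pos [603.2 336.7 246.2] F [-0.01  0.06  0.96] M [ 0.03 -0.06 -0.03] g 1.005 q [0.4  0.2  1.46 0.   1.46 0.4 ]
([197.5, 319.0, 30.0, 24.8], 0.96)
([240.6, 246.9, 25.4, 25.3], 0.95)
([339.2, 245.9, 29.2, 31.0], 0.8)
([251.8, 199.8, 27.8, 28.1], 0.8)
([245.1, 130.7, 26.3, 33.5], 0.79)
([157.9, 171.7, 39.3, 37.7], 0.66)
None
([263.0, 301.9, 32.5, 52.5], 0.96)
([164.4, 300.3, 41.2, 55.4], 0.92)
([335.8, 233.3, 26.4, 53.3], 0.7)
([423.5, 363.7, 45.5, 62.8], 0.65)
([184.9, 374.3, 56.9, 83.4], 0.62)
([324.7, 317.7, 30.6, 51.8], 0.62)
c ['top', 'side'] (array([ 0.444 , -0.0557]), np.float64(0.903)) [(array([ 0.4448, -0.0562]), np.float64(0.907)), (array([ 0.4467, -0.0607]), np.float64(0.915))]
d ['top', 'side'] (array([0.445 , 0.1669]), np.float64(0.913)) [(array([0.4444, 0.1663]), np.float64(0.943)), (array([0.4462, 0.1608]), np.float64(0.907))]
b ['top', 'side'] (array([0.5987, 0.3359]), np.float64(0.933)) [(array([0.5987, 0.3358]), np.float64(0.92)), (array([0.6   , 0.3349]), np.float64(0.952))]
```

```bash
python3 -m crank '[{"tx":-1.3,"ty":3.3,"tz":0,"wx":0,"wy":0,"wz":0,"jaw":1},{"tx":-2.6,"ty":6.6,"tz":0,"wx":0,"wy":0,"wz":0,"jaw":1},{"tx":-3.9,"ty":9.9,"tz":0,"wx":0,"wy":0,"wz":0,"jaw":1},{"tx":-5.2,"ty":13.2,"tz":0,"wx":0,"wy":0,"wz":0,"jaw":1},{"tx":-6.5,"ty":16.5,"tz":0,"wx":0,"wy":0,"wz":0,"jaw":1},{"tx":-7.8,"ty":19.8,"tz":0,"wx":0,"wy":0,"wz":0,"jaw":1},{"tx":-9.1,"ty":23.1,"tz":0,"wx":0,"wy":0,"wz":0,"jaw":1},{"tx":-10.4,"ty":26.4,"tz":0,"wx":0,"wy":0,"wz":0,"jaw":1}]'| grep -E "pos|force"; python3 -m crank '[{"tx":-1.3,"ty":3.3,"tz":0,"wx":0,"wy":0,"wz":0,"jaw":1},{"tx":-2.6,"ty":6.6,"tz":0,"wx":0,"wy":0,"wz":0,"jaw":1},{"tx":-3.9,"ty":9.9,"tz":0,"wx":0,"wy":0,"wz":0,"jaw":1},{"tx":-5.2,"ty":12.8,"tz":0,"wx":0,"wy":0,"wz":0,"jaw":1},{"tx":-5.2,"ty":12.8,"tz":0,"wx":0,"wy":0,"wz":0,"jaw":1},{"tx":-5.2,"ty":12.8,"tz":0,"wx":0,"wy":0,"wz":0,"jaw":1},{"tx":-5.2,"ty":12.8,"tz":0,"wx":0,"wy":0,"wz":0,"jaw":1}]'| grep -E "pos|force"; python3 -c "
from h import *
st();manip.grab_frame('side');st()
print([(d['rect'],round(d['p'],2)) for d in manip.silhouettes('side','jar_c')])"
```

```text
tool_pos: [0.4936, 0.0699, 0.234]
contact_force: [0.7, 0.6, -0.1]
tool_pos: [0.4429, -0.0565, 0.2351]
contact_force: [0.4, 1.0, -0.3]
t 20.67 yaw -0.07 zz -1.0 pos [442.9 -56.5 235.1] F [ 0.37  1.04 -0.27] M [0.03 0.05 0.01] g 0.998 q [-0.29 -0.39  2.03  0.    1.5  -0.29]
t 20.72 yaw 0.0 zz -1.0 pos [443.1 -56.1 235.5] F [-0.7  -0.66 -0.67] M [ 0.   -0.01 -0.03] g 0.996 q [-0.29 -0.39  2.03  0.    1.5  -0.29]
[([262.1, 306.1, 34.3, 47.8], 0.8), ([184.5, 371.3, 58.6, 86.0], 0.75), ([165.1, 303.7, 37.7, 51.2], 0.72), ([336.7, 235.9, 26.1, 51.2], 0.69), ([323.1, 317.2, 38.9, 52.7], 0.68), ([424.9, 364.9, 39.1, 58.1], 0.62)]
```

Descend to TCP z ≈ 0.062, grip, lift and weigh jar_c.

```bash
python3 -m crank '[{"tx":0.1,"ty":0,"tz":4,"wx":0,"wy":0,"wz":0,"jaw":1},{"tx":0.1,"ty":0,"tz":8,"wx":0,"wy":0,"wz":0,"jaw":1},{"tx":0.1,"ty":0,"tz":12,"wx":0,"wy":0,"wz":0,"jaw":1},{"tx":0.1,"ty":0,"tz":15,"wx":0,"wy":0,"wz":0,"jaw":1},{"tx":0.1,"ty":0,"tz":17.3,"wx":0,"wy":0,"wz":0,"jaw":1},{"tx":0.1,"ty":0,"tz":17.3,"wx":0,"wy":0,"wz":0,"jaw":1},{"tx":0.1,"ty":0,"tz":17.3,"wx":0,"wy":0,"wz":0,"jaw":0.3},{"tx":0.1,"ty":0,"tz":17.3,"wx":0,"wy":0,"wz":0,"jaw":-1}]' | grep -E "pos|force|width"; python3 -m crank '[{"tx":0,"ty":0,"tz":0,"wx":0,"wy":0,"wz":0,"jaw":-1},{"tx":0,"ty":0,"tz":0,"wx":0,"wy":0,"wz":0,"jaw":-1},{"tx":0,"ty":0,"tz":0,"wx":0,"wy":0,"wz":0,"jaw":-1},{"tx":0,"ty":0,"tz":0,"wx":0,"wy":0,"wz":0,"jaw":-1},{"tx":0,"ty":0,"tz":0,"wx":0,"wy":0,"wz":0,"jaw":-1}]' | grep -E "pos|force|width";  python3 -m crank '[{"tx":0,"ty":0,"tz":-2,"wx":0,"wy":0,"wz":0,"jaw":-1},{"tx":0,"ty":0,"tz":-5,"wx":0,"wy":0,"wz":0,"jaw":-1},{"tx":0,"ty":0,"tz":-8,"wx":0,"wy":0,"wz":0,"jaw":-1},{"tx":0,"ty":0,"tz":-11,"wx":0,"wy":0,"wz":0,"jaw":-1},{"tx":0,"ty":0,"tz":-14,"wx":0,"wy":0,"wz":0,"jaw":-1},{"tx":0,"ty":0,"tz":-15,"wx":0,"wy":0,"wz":0,"jaw":-1},{"tx":0,"ty":0,"tz":-15,"wx":0,"wy":0,"wz":0,"jaw":-1},{"tx":0,"ty":0,"tz":-15,"wx":0,"wy":0,"wz":0,"jaw":-1}]' | grep -E "pos|force|width"; for i in 1 2 3 4 5 6; do python3 -m crank '[{"tx":0,"ty":0,"tz":0,"wx":0,"wy":0,"wz":0,"jaw":-1}]' | grep -E "force"; done; python3 -c "from h import *;st()"
```

```text
tool_pos: [0.4458, -0.0565, 0.0653]
contact_force: [0.5, -0.1, 0.5]
gripper_width: 0.747
tool_pos: [0.4463, -0.057, 0.0663]
contact_force: [-0.6, 0.8, 6.8]
gripper_width: 0.64
tool_pos: [0.4441, -0.0567, 0.2129]
contact_force: [-0.5, -0.7, -3.5]
gripper_width: 0.642
contact_force: [-0.5, -0.6, -4.3]
contact_force: [0.1, 0.5, -2.7]
contact_force: [-0.7, 0.5, -3.0]
contact_force: [0.1, -0.6, -2.7]
contact_force: [0.3, 0.7, -3.4]
contact_force: [-0.5, -0.0, -3.0]
t 23.02 yaw -0.03 zz -1.0 pos [444.3 -56.7 213.4] F [-0.53 -0.04 -2.96] M [-0.01 -0.05  0.04] g 0.644 q [-0.29 -0.37  2.05 -0.    1.46 -0.29]
```

Jar_c weighs about 3.1 N (~315 g), so it goes to refill. Move it over the pad and lower it.

```bash
python3 -m crank '[{"tx":2,"ty":0.3,"tz":0,"wx":0,"wy":0,"wz":0,"jaw":-1},{"tx":5,"ty":0.8,"tz":0,"wx":0,"wy":0,"wz":0,"jaw":-1},{"tx":8,"ty":1.2,"tz":0,"wx":0,"wy":0,"wz":0,"jaw":-1},{"tx":11,"ty":1.6,"tz":0,"wx":0,"wy":0,"wz":0,"jaw":-1},{"tx":14,"ty":2,"tz":0,"wx":0,"wy":0,"wz":0,"jaw":-1},{"tx":17,"ty":2.5,"tz":0,"wx":0,"wy":0,"wz":0,"jaw":-1},{"tx":19.9,"ty":3,"tz":0,"wx":0,"wy":0,"wz":0,"jaw":-1},{"tx":19.9,"ty":3,"tz":0,"wx":0,"wy":0,"wz":0,"jaw":-1}]'| grep -E "pos|force"; for i in 1 2 3 4 5 6; do python3 -m crank '[{"tx":0,"ty":0,"tz":0,"wx":0,"wy":0,"wz":0,"jaw":-1}]' | grep -E "force"; done; python3 -m crank '[{"tx":0,"ty":0,"tz":1,"wx":0,"wy":0,"wz":0,"jaw":-1},{"tx":0,"ty":0,"tz":2,"wx":0,"wy":0,"wz":0,"jaw":-1},{"tx":0,"ty":0,"tz":3,"wx":0,"wy":0,"wz":0,"jaw":-1},{"tx":0,"ty":0,"tz":3.5,"wx":0,"wy":0,"wz":0,"jaw":-1},{"tx":0,"ty":0,"tz":3.7,"wx":0,"wy":0,"wz":0,"jaw":-1},{"tx":0,"ty":0,"tz":3.9,"wx":0,"wy":0,"wz":0,"jaw":-1},{"tx":0,"ty":0,"tz":4.1,"wx":0,"wy":0,"wz":0,"jaw":-1},{"tx":0,"ty":0,"tz":4.3,"wx":0,"wy":0,"wz":0,"jaw":-1}]' | grep -E "pos|force"
for i in 1 2 3 ; do python3 -m crank '[{"tx":0,"ty":0,"tz":0.2,"wx":0,"wy":0,"wz":0,"jaw":-1},{"tx":0,"ty":0,"tz":0.2,"wx":0,"wy":0,"wz":0,"jaw":-1}]' | grep -E "pos|force"; done; python3 -c "from h import *;st()"
```

```text
tool_pos: [0.6472, -0.0878, 0.2124]
contact_force: [-0.9, -0.0, -2.5]
contact_force: [-0.2, -0.5, -3.5]
contact_force: [-0.0, -0.4, -2.8]
contact_force: [0.3, -0.6, -2.8]
contact_force: [0.4, -0.8, -2.8]
contact_force: [0.1, 0.5, -3.3]
contact_force: [-0.2, -0.5, -2.6]
tool_pos: [0.6437, -0.0869, 0.1717]
contact_force: [-2.3, -0.3, 1.5]
tool_pos: [0.6438, -0.0869, 0.1699]
contact_force: [-3.0, 0.0, 2.7]
tool_pos: [0.644, -0.087, 0.1679]
contact_force: [-2.6, 0.5, 4.4]
tool_pos: [0.644, -0.0869, 0.1657]
contact_force: [-2.0, 0.9, 5.2]
t 25.35 yaw -0.03 zz -1.0 pos [644.  -86.9 165.7] F [-1.99  0.87  5.21] M [0.06 0.3  0.02] g 0.641 q [-0.25  0.17  1.63  0.    1.33 -0.25]
```

```bash
for i in 1 2 3 4 5 6; do python3 -m crank '[{"tx":0,"ty":0,"tz":0.1,"wx":0,"wy":0,"wz":0,"jaw":-1},{"tx":0,"ty":0,"tz":0.1,"wx":0,"wy":0,"wz":0,"jaw":-1}]' | grep -E "pos|force"; done
```

```text
tool_pos: [0.644, -0.087, 0.1649]
contact_force: [-2.9, 0.4, 6.3]
tool_pos: [0.644, -0.087, 0.1641]
contact_force: [-2.2, 0.2, 7.1]
tool_pos: [0.644, -0.087, 0.1633]
contact_force: [-4.1, 0.3, 7.5]
tool_pos: [0.644, -0.087, 0.1625]
contact_force: [-4.9, 0.1, 8.4]
tool_pos: [0.6441, -0.087, 0.1623]
contact_force: [-5.0, 1.2, 9.8]
tool_pos: [0.6441, -0.087, 0.1623]
contact_force: [-7.7, 0.9, 14.0]
```

Home at 0.1623. I'll add 0.5 mm of command and hold.

```bash
python3 -m crank '[{"tx":0,"ty":0,"tz":0.05,"wx":0,"wy":0,"wz":0,"jaw":-1}]' | grep force; for i in 1 2 3 4; do python3 -m crank '[{"tx":0,"ty":0,"tz":0,"wx":0,"wy":0,"wz":0,"jaw":-1},{"tx":0,"ty":0,"tz":0,"wx":0,"wy":0,"wz":0,"jaw":-1},{"tx":0,"ty":0,"tz":0,"wx":0,"wy":0,"wz":0,"jaw":-1},{"tx":0,"ty":0,"tz":0,"wx":0,"wy":0,"wz":0,"jaw":-1},{"tx":0,"ty":0,"tz":0,"wx":0,"wy":0,"wz":0,"jaw":-1},{"tx":0,"ty":0,"tz":0,"wx":0,"wy":0,"wz":0,"jaw":-1},{"tx":0,"ty":0,"tz":0,"wx":0,"wy":0,"wz":0,"jaw":-1}]' | grep -E "pos|force|time"; done
python3 -c "
from h import *
s=manip.grab_frame('side')
cv2.imwrite('pics/press2.png',cv2.resize(s[150:270,190:310],(480,480)))
for d in manip.silhouettes('side','jar_c'): print(d['rect'],d['p'])
P=proj('side',cyl(.643,-.087,.056,.088,.096));print(P.min(0),P.max(0))"
```

```text
contact_force: [-8.7, 1.4, 17.7]
time: 27.02
tool_pos: [0.6441, -0.087, 0.1622]
contact_force: [-8.2, 1.6, 15.3]
time: 27.6
tool_pos: [0.6441, -0.087, 0.1622]
contact_force: [-8.0, 1.7, 16.0]
time: 28.18
tool_pos: [0.6441, -0.087, 0.1622]
contact_force: [-7.8, 2.4, 16.3]
time: 28.77
tool_pos: [0.6441, -0.087, 0.1622]
contact_force: [-8.5, 1.8, 14.7]
[238.2, 182.8, 30.6, 50.6] 0.79
[184.7, 374.8, 56.1, 84.5] 0.78
[166.9, 303.3, 36.0, 50.7] 0.65
[322.8, 317.5, 36.3, 54.8] 0.62
[263.6, 302.6, 33.2, 50.8] 0.62
[424.0, 365.3, 43.5, 57.7] 0.58
[235.74042488 182.34079834] [267.90315643 234.43373123]
```

View pics/press2.png

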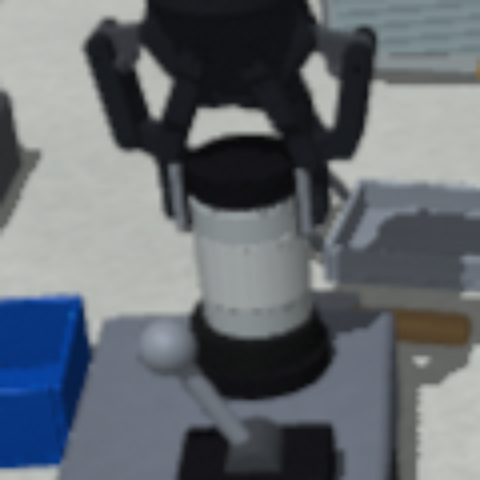

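Jar_c is upright and centred on the home pad. Carry it to refill.

```bash
python3 -m crank '[{"tx":0,"ty":0,"tz":-0.8,"wx":0,"wy":0,"wz":0,"jaw":-1},{"tx":0,"ty":0,"tz":-2,"wx":0,"wy":0,"wz":0,"jaw":-1},{"tx":0,"ty":0,"tz":-4,"wx":0,"wy":0,"wz":0,"jaw":-1},{"tx":0,"ty":0,"tz":-7,"wx":0,"wy":0,"wz":0,"jaw":-1},{"tx":0,"ty":0,"tz":-7.7,"wx":0,"wy":0,"wz":0,"jaw":-1},{"tx":0,"ty":0,"tz":-7.7,"wx":0,"wy":0,"wz":0,"jaw":-1}]' | grep -E "pos|force"; python3 -m crank '[{"tx":-0.6,"ty":2.3,"tz":0,"wx":0,"wy":0,"wz":0,"jaw":-1},{"tx":-1.5,"ty":6,"tz":0,"wx":0,"wy":0,"wz":0,"jaw":-1},{"tx":-2.5,"ty":9.5,"tz":0,"wx":0,"wy":0,"wz":0,"jaw":-1},{"tx":-3.4,"ty":13,"tz":0,"wx":0,"wy":0,"wz":0,"jaw":-1},{"tx":-4.3,"ty":16.5,"tz":0,"wx":0,"wy":0,"wz":0,"jaw":-1},{"tx":-5.2,"ty":20,"tz":0,"wx":0,"wy":0,"wz":0,"jaw":-1},{"tx":-6,"ty":23,"tz":0,"wx":0,"wy":0,"wz":0,"jaw":-1},{"tx":-6.4,"ty":24.3,"tz":0,"wx":0,"wy":0,"wz":0,"jaw":-1}]' | grep -E "pos|force"; for i in 1 2 3 4; do python3 -m crank '[{"tx":0,"ty":0,"tz":0,"wx":0,"wy":0,"wz":0,"jaw":-1}]' | grep -E "force"; done; python3 -c "from h import *;st()"
```

```text
tool_pos: [0.645, -0.0873, 0.2382]
contact_force: [0.3, -0.2, -2.3]
tool_pos: [0.577, -0.3331, 0.2319]
contact_force: [-0.2, 0.2, -2.4]
contact_force: [-0.2, 0.8, -3.3]
contact_force: [-0.1, -0.0, -3.2]
contact_force: [-0.0, 0.3, -2.7]
contact_force: [0.1, -0.6, -2.7]
t 30.37 yaw 0.06 zz -1.0 pos [ 579.6 -328.2  234.4] F [ 0.1  -0.63 -2.71] M [ 0.02 -0.01  0.02] g 0.644 q [-0.63  0.16  1.53  0.    1.45 -0.63]
```

```bash
python3 -m crank '[{"tx":0,"ty":0.2,"tz":3,"wx":0,"wy":0,"wz":0,"jaw":-1},{"tx":0,"ty":0.2,"tz":6,"wx":0,"wy":0,"wz":0,"jaw":-1},{"tx":0,"ty":0.2,"tz":9,"wx":0,"wy":0,"wz":0,"jaw":-1},{"tx":0,"ty":0.2,"tz":12,"wx":0,"wy":0,"wz":0,"jaw":-1},{"tx":0,"ty":0.2,"tz":14,"wx":0,"wy":0,"wz":0,"jaw":-1},{"tx":0,"ty":0.2,"tz":15.3,"wx":0,"wy":0,"wz":0,"jaw":-1},{"tx":0,"ty":0.2,"tz":15.7,"wx":0,"wy":0,"wz":0,"jaw":-1},{"tx":0,"ty":0.2,"tz":15.7,"wx":0,"wy":0,"wz":0,"jaw":-1}]'| grep -E "pos|force"; for i in 1 2 3 4 5; do python3 -m crank '[{"tx":0,"ty":0,"tz":0.15,"wx":0,"wy":0,"wz":0,"jaw":-1},{"tx":0,"ty":0,"tz":0.15,"wx":0,"wy":0,"wz":0,"jaw":-1}]' | grep -E "pos|force"; done
```

```text
tool_pos: [0.5792, -0.3308, 0.0774]
contact_force: [-0.1, -0.1, -1.9]
tool_pos: [0.5806, -0.3325, 0.0791]
contact_force: [-0.4, -0.0, -2.7]
tool_pos: [0.5799, -0.3323, 0.0767]
contact_force: [0.9, -0.1, -3.0]
tool_pos: [0.5793, -0.3319, 0.074]
contact_force: [-0.2, 0.4, -3.4]
tool_pos: [0.5791, -0.3317, 0.072]
contact_force: [-0.6, 0.5, -4.0]
tool_pos: [0.5794, -0.332, 0.0715]
contact_force: [-1.4, 1.1, 0.5]
```

On the floor at 0.0715, as predicted. Release, lift, and look for jar_d.

```bash
python3 -m crank '[{"tx":0,"ty":0,"tz":0,"wx":0,"wy":0,"wz":0,"jaw":0.5},{"tx":0,"ty":0,"tz":0,"wx":0,"wy":0,"wz":0,"jaw":1},{"tx":0,"ty":0,"tz":0,"wx":0,"wy":0,"wz":0,"jaw":1},{"tx":0,"ty":0,"tz":-2,"wx":0,"wy":0,"wz":0,"jaw":1},{"tx":0,"ty":0,"tz":-5,"wx":0,"wy":0,"wz":0,"jaw":1},{"tx":0,"ty":0,"tz":-9,"wx":0,"wy":0,"wz":0,"jaw":1},{"tx":0,"ty":0,"tz":-13,"wx":0,"wy":0,"wz":0,"jaw":1},{"tx":0,"ty":0,"tz":-15,"wx":0,"wy":0,"wz":0,"jaw":1}]'| grep -E "pos|force";  cat > m.py <<'E'
from h import *
import sys
def near(L,u,v): 
    L=[d for d in L if np.hypot(d['rect'][0]+d['rect'][2]/2-u,d['rect'][1]+d['rect'][3]/2-v)<25]; return L[0]['region'] if L else None
t=manip.grab_frame('top');s=manip.grab_frame('side');st()
cv2.imwrite('pics/%s.png'%sys.argv[1],np.vstack([cv2.resize(t,(400,300)),cv2.resize(s,(400,300))]))
T=manip.silhouettes('top','jar_c');S=manip.silhouettes('side','jar_c')
X=dict(a.split('=') for a in sys.argv[2:])
for k,v in X.items():
    x0=eval(v); d,h=JAR[k]; f=lambda x,y:cyl(x,y,d,h,x0[2])
    V=[(c,near(L,*proj(c,f(*x0[:2])).mean(0))) for c,L in(('top',T),('side',S))]; V=[v for v in V if v[1] is not None]
    print(k,[(v[0],fit(f,x0[:2],[v],[.01,.01])) for v in V])
print([[int(q) for q in d['rect']] for d in T],[[int(q) for q in d['rect']] for d in S])
print([(d['centre'],d['p']) for d in manip.tip_of('side','switch_tip')])
E
python3 m.py after_c 'b=(.6,.335,.005)' 'c=(.58,-.331,.005)' 'd=(.444,.165,0)'
```

```text
tool_pos: [0.5811, -0.3331, 0.2276]
contact_force: [0.8, -0.5, 1.9]
t 32.63 yaw -0.03 zz -0.9999 pos [ 581.9 -333.6  228.4] F [0.66 0.02 0.73] M [ 0.03 -0.04  0.02] g 1.001 q [-0.63  0.17  1.53  0.    1.43 -0.63]
b [('top', (array([0.5984, 0.3368]), np.float64(0.948))), ('side', (array([0.5999, 0.3348]), np.float64(0.965)))]
c [('top', (array([ 0.5645, -0.2912]), np.float64(0.246))), ('side', (array([ 0.5804, -0.3349]), np.float64(0.921)))]
d [('top', (array([0.4442, 0.1648]), np.float64(0.901))), ('side', (array([0.4459, 0.1633]), np.float64(0.953)))]
[[243, 131, 26, 30], [239, 248, 26, 27], [253, 198, 25, 32], [155, 173, 41, 37], [458, 190, 20, 26], [195, 319, 30, 23]] [[293, 175, 19, 37], [324, 315, 34, 53], [184, 371, 56, 88], [165, 302, 38, 49], [422, 365, 42, 62], [260, 304, 36, 50]]
[([228.4, 235.3], 0.87)]
```

```bash
python3 -m crank '[{"tx":-1,"ty":-3.6,"tz":0,"wx":0,"wy":0,"wz":0,"jaw":1},{"tx":-2,"ty":-7.2,"tz":0,"wx":0,"wy":0,"wz":0,"jaw":1},{"tx":-3,"ty":-10.8,"tz":0,"wx":0,"wy":0,"wz":0,"jaw":1},{"tx":-4,"ty":-14.4,"tz":0,"wx":0,"wy":0,"wz":0,"jaw":1},{"tx":-5,"ty":-18,"tz":0,"wx":0,"wy":0,"wz":0,"jaw":1},{"tx":-6,"ty":-21.6,"tz":0,"wx":0,"wy":0,"wz":0,"jaw":1},{"tx":-7,"ty":-25.2,"tz":0,"wx":0,"wy":0,"wz":0,"jaw":1},{"tx":-8,"ty":-28.8,"tz":0,"wx":0,"wy":0,"wz":0,"jaw":1}]'| grep -E "pos|force"; python3 -m crank '[{"tx":-1,"ty":-3.6,"tz":0,"wx":0,"wy":0,"wz":0,"jaw":1},{"tx":-2,"ty":-7.2,"tz":0,"wx":0,"wy":0,"wz":0,"jaw":1},{"tx":-3,"ty":-10.8,"tz":0,"wx":0,"wy":0,"wz":0,"jaw":1},{"tx":-4,"ty":-14.4,"tz":0,"wx":0,"wy":0,"wz":0,"jaw":1},{"tx":-5,"ty":-18,"tz":0,"wx":0,"wy":0,"wz":0,"jaw":1},{"tx":-5.6,"ty":-20.9,"tz":0,"wx":0,"wy":0,"wz":0,"jaw":1},{"tx":-5.6,"ty":-20.9,"tz":0,"wx":0,"wy":0,"wz":0,"jaw":1},{"tx":-5.6,"ty":-20.9,"tz":0,"wx":0,"wy":0,"wz":0,"jaw":1}]'| grep -E "pos|force"; python3 -c "
from h import *
manip.grab_frame('side');st()
print([(d['rect'],round(d['p'],2)) for d in manip.silhouettes('side','jar_d')])
print(manip.camera_model('side')['camera_matrix'][0,0])"
```

```text
tool_pos: [0.4974, -0.0419, 0.2179]
contact_force: [0.3, -0.4, -0.3]
tool_pos: [0.442, 0.1662, 0.2184]
contact_force: [0.2, -0.5, 0.1]
t 34.17 yaw 0.05 zz -1.0 pos [442.6 165.3 218.7] F [ 0.59 -0.27 -1.51] M [ 0.01  0.03 -0.  ] g 1.001 q [ 0.2  -0.3   1.99 -0.    1.45  0.2 ]
[([165.6, 303.3, 36.7, 51.7], 0.96), ([186.1, 371.2, 55.8, 87.4], 0.94), ([425.0, 365.1, 43.2, 60.7], 0.89), ([323.6, 314.6, 35.2, 56.3], 0.69), ([262.1, 299.7, 32.4, 55.2], 0.67), ([292.4, 174.9, 22.3, 38.8], 0.65), ([200.5, 214.4, 91.9, 99.5], 0.51)]
462.6797506061367
```

```bash
python3 -m crank '[{"tx":0.1,"ty":0.1,"tz":4,"wx":0,"wy":0,"wz":0,"jaw":0.7},{"tx":0.1,"ty":0.1,"tz":8,"wx":0,"wy":0,"wz":0,"jaw":0.7},{"tx":0.1,"ty":0.1,"tz":11.5,"wx":0,"wy":0,"wz":0,"jaw":0.7},{"tx":0.1,"ty":0.1,"tz":14.5,"wx":0,"wy":0,"wz":0,"jaw":0.7},{"tx":0.1,"ty":0.1,"tz":16.4,"wx":0,"wy":0,"wz":0,"jaw":0.7},{"tx":0.1,"ty":0.1,"tz":16.4,"wx":0,"wy":0,"wz":0,"jaw":0.7},{"tx":0.1,"ty":0.1,"tz":16.4,"wx":0,"wy":0,"wz":0,"jaw":0.2},{"tx":0.1,"ty":0.1,"tz":16.4,"wx":0,"wy":0,"wz":0,"jaw":-1}]' | grep -E "pos|force|width"; python3 -m crank '[{"tx":0,"ty":0,"tz":0,"wx":0,"wy":0,"wz":0,"jaw":-1},{"tx":0,"ty":0,"tz":0,"wx":0,"wy":0,"wz":0,"jaw":-1},{"tx":0,"ty":0,"tz":0,"wx":0,"wy":0,"wz":0,"jaw":-1},{"tx":0,"ty":0,"tz":0,"wx":0,"wy":0,"wz":0,"jaw":-1},{"tx":0,"ty":0,"tz":0,"wx":0,"wy":0,"wz":0,"jaw":-1}]' | grep -E "pos|force|width";  python3 -m crank '[{"tx":0,"ty":0,"tz":-2,"wx":0,"wy":0,"wz":0,"jaw":-1},{"tx":0,"ty":0,"tz":-5,"wx":0,"wy":0,"wz":0,"jaw":-1},{"tx":0,"ty":0,"tz":-8,"wx":0,"wy":0,"wz":0,"jaw":-1},{"tx":0,"ty":0,"tz":-11,"wx":0,"wy":0,"wz":0,"jaw":-1},{"tx":0,"ty":0,"tz":-14,"wx":0,"wy":0,"wz":0,"jaw":-1},{"tx":0,"ty":0,"tz":-15.5,"wx":0,"wy":0,"wz":0,"jaw":-1},{"tx":0,"ty":0,"tz":-15.5,"wx":0,"wy":0,"wz":0,"jaw":-1},{"tx":0,"ty":0,"tz":-15.5,"wx":0,"wy":0,"wz":0,"jaw":-1}]' | grep -E "pos|force|width"; for i in 1 2 3 4 5 6; do python3 -m crank '[{"tx":0,"ty":0,"tz":0,"wx":0,"wy":0,"wz":0,"jaw":-1}]' | grep -E "force"; done; python3 -c "from h import *;st()"
```

```text
tool_pos: [0.4457, 0.1637, 0.0581]
contact_force: [-8.6, -2.9, 19.1]
gripper_width: 0.586
tool_pos: [0.4457, 0.1642, 0.0583]
contact_force: [-0.5, -2.5, 5.3]
gripper_width: 0.586
tool_pos: [0.4443, 0.1645, 0.2114]
contact_force: [-0.5, 1.0, -5.5]
gripper_width: 0.582
contact_force: [-0.3, 0.5, -5.8]
contact_force: [-0.2, -0.0, -5.6]
contact_force: [-0.3, 0.3, -6.3]
contact_force: [-1.0, -0.1, -5.6]
contact_force: [0.4, -0.3, -4.8]
contact_force: [1.0, -0.2, -3.9]
t 36.47 yaw -0.03 zz -1.0 pos [444.4 164.3 211.3] F [ 1.   -0.16 -3.88] M [-0.04 -0.02 -0.01] g 0.585 q [ 0.2  -0.29  2.    0.    1.44  0.2 ]
```

Jar_d weighs about 5.3 N (~540 g), so it goes to storage. Take it to the pad.

```bash
python3 -m crank '[{"tx":1,"ty":2,"tz":0,"wx":0,"wy":0,"wz":0,"jaw":-1},{"tx":3,"ty":5,"tz":0,"wx":0,"wy":0,"wz":0,"jaw":-1},{"tx":5,"ty":8,"tz":0,"wx":0,"wy":0,"wz":0,"jaw":-1},{"tx":7,"ty":11,"tz":0,"wx":0,"wy":0,"wz":0,"jaw":-1},{"tx":9,"ty":14,"tz":0,"wx":0,"wy":0,"wz":0,"jaw":-1},{"tx":11,"ty":17,"tz":0,"wx":0,"wy":0,"wz":0,"jaw":-1},{"tx":13,"ty":19.5,"tz":0,"wx":0,"wy":0,"wz":0,"jaw":-1},{"tx":15.5,"ty":21.5,"tz":0,"wx":0,"wy":0,"wz":0,"jaw":-1}]'| grep -E "pos|force"; python3 -m crank '[{"tx":2.5,"ty":1.8,"tz":0,"wx":0,"wy":0,"wz":0,"jaw":-1},{"tx":4.3,"ty":3.6,"tz":0,"wx":0,"wy":0,"wz":0,"jaw":-1},{"tx":4.3,"ty":3.6,"tz":0,"wx":0,"wy":0,"wz":0,"jaw":-1},{"tx":4.3,"ty":3.6,"tz":0,"wx":0,"wy":0,"wz":0,"jaw":-1},{"tx":4.3,"ty":3.6,"tz":0,"wx":0,"wy":0,"wz":0,"jaw":-1}]'| grep -E "pos|force"; for i in 1 2 3 4 5 6; do python3 -m crank '[{"tx":0,"ty":0,"tz":0,"wx":0,"wy":0,"wz":0,"jaw":-1}]' | grep -E "force"; done; python3 -c "from h import *;st();
manip.grab_frame('side')
print([(d['rect'],d['p']) for d in manip.silhouettes('side','jar_d') if d['rect'][1]<240])
P=proj('side',cyl(.643,-.087,.051,.074,.153));print(P.min(0),P.max(0))"
```

```text
tool_pos: [0.5998, -0.0531, 0.2115]
contact_force: [-0.1, 1.3, -4.9]
tool_pos: [0.642, -0.0866, 0.2112]
contact_force: [0.0, -0.3, -5.3]
contact_force: [0.0, 0.6, -4.2]
contact_force: [-0.3, -0.4, -4.5]
contact_force: [-2.1, 0.8, -5.0]
contact_force: [0.2, -0.5, -4.5]
contact_force: [0.5, -0.0, -5.9]
contact_force: [-0.9, -0.6, -5.2]
t 38.05 yaw -0.02 zz -1.0 pos [642.3 -86.6 212. ] F [-0.93 -0.6  -5.19] M [-0.04  0.04 -0.01] g 0.585 q [-0.25  0.13  1.6  -0.    1.41 -0.25]
[([233.4, 164.0, 32.4, 46.6], 0.72), ([294.0, 177.9, 20.9, 35.1], 0.65)]
[234.58390006 162.72054698] [264.57845463 208.71100201]
```

```bash
python3 -m crank '[{"tx":0,"ty":0,"tz":1,"wx":0,"wy":0,"wz":0,"jaw":-1},{"tx":0,"ty":0,"tz":2,"wx":0,"wy":0,"wz":0,"jaw":-1},{"tx":0,"ty":0,"tz":3,"wx":0,"wy":0,"wz":0,"jaw":-1},{"tx":0,"ty":0,"tz":4,"wx":0,"wy":0,"wz":0,"jaw":-1},{"tx":0,"ty":0,"tz":4.4,"wx":0,"wy":0,"wz":0,"jaw":-1},{"tx":0,"ty":0,"tz":4.7,"wx":0,"wy":0,"wz":0,"jaw":-1},{"tx":0,"ty":0,"tz":4.9,"wx":0,"wy":0,"wz":0,"jaw":-1},{"tx":0,"ty":0,"tz":5.1,"wx":0,"wy":0,"wz":0,"jaw":-1}]' | grep -E "pos|force"
for i in 1 2 3 ; do python3 -m crank '[{"tx":0,"ty":0,"tz":0.2,"wx":0,"wy":0,"wz":0,"jaw":-1},{"tx":0,"ty":0,"tz":0.2,"wx":0,"wy":0,"wz":0,"jaw":-1}]' | grep -E "pos|force"; done; echo; for i in 1 2; do python3 -m crank '[{"tx":0,"ty":0,"tz":0.1,"wx":0,"wy":0,"wz":0,"jaw":-1},{"tx":0,"ty":0,"tz":0.1,"wx":0,"wy":0,"wz":0,"jaw":-1}]' | grep -E "pos|force"; done
```

```text
tool_pos: [0.6428, -0.0869, 0.1619]
contact_force: [-2.4, -0.3, 0.4]
tool_pos: [0.6429, -0.087, 0.1599]
contact_force: [-2.5, 0.1, 2.9]
tool_pos: [0.643, -0.087, 0.1578]
contact_force: [-2.1, 0.7, 3.9]
tool_pos: [0.643, -0.087, 0.1556]
contact_force: [-2.8, 1.3, 5.9]

tool_pos: [0.643, -0.087, 0.1548]
contact_force: [-3.3, 0.7, 5.8]
tool_pos: [0.6431, -0.087, 0.1543]
contact_force: [-4.8, 1.5, 7.8]
```

```bash
for i in 1 2; do python3 -m crank '[{"tx":0,"ty":0,"tz":0.1,"wx":0,"wy":0,"wz":0,"jaw":-1},{"tx":0,"ty":0,"tz":0.1,"wx":0,"wy":0,"wz":0,"jaw":-1}]' | grep -E "pos|force"; done; for i in 1 2 3 4; do python3 -m crank '[{"tx":0,"ty":0,"tz":0,"wx":0,"wy":0,"wz":0,"jaw":-1},{"tx":0,"ty":0,"tz":0,"wx":0,"wy":0,"wz":0,"jaw":-1},{"tx":0,"ty":0,"tz":0,"wx":0,"wy":0,"wz":0,"jaw":-1},{"tx":0,"ty":0,"tz":0,"wx":0,"wy":0,"wz":0,"jaw":-1},{"tx":0,"ty":0,"tz":0,"wx":0,"wy":0,"wz":0,"jaw":-1},{"tx":0,"ty":0,"tz":0,"wx":0,"wy":0,"wz":0,"jaw":-1},{"tx":0,"ty":0,"tz":0,"wx":0,"wy":0,"wz":0,"jaw":-1}]' | grep -E "pos|force|time"; done
python3 -c "
from h import *
s=manip.grab_frame('side')
cv2.imwrite('pics/press3.png',cv2.resize(s[150:270,190:310],(480,480)))
for d in manip.silhouettes('side','jar_d'): print(d['rect'],d['p'])
P=proj('side',cyl(.643,-.087,.051,.074,.096));print(P.min(0),P.max(0))
print([(d['centre'],d['p']) for d in manip.tip_of('side','switch_tip')])"
```

```text
tool_pos: [0.6431, -0.087, 0.1542]
contact_force: [-5.9, 1.4, 11.2]
tool_pos: [0.6431, -0.087, 0.1542]
contact_force: [-7.0, 1.5, 14.3]
time: 40.57
tool_pos: [0.6431, -0.087, 0.1542]
contact_force: [-7.9, 1.8, 13.8]
time: 41.15
tool_pos: [0.6431, -0.087, 0.1542]
contact_force: [-7.2, 2.5, 15.0]
time: 41.73
tool_pos: [0.6431, -0.087, 0.1542]
contact_force: [-7.7, 1.0, 13.6]
time: 42.32
tool_pos: [0.6431, -0.087, 0.1542]
contact_force: [-7.5, 1.8, 13.6]
[425.3, 364.5, 38.8, 60.0] 0.94
[237.7, 191.6, 30.0, 44.2] 0.85
[165.4, 304.7, 40.7, 50.1] 0.79
[295.7, 174.6, 20.8, 37.9] 0.77
[185.3, 372.5, 57.1, 85.8] 0.62
[261.4, 302.7, 35.0, 48.4] 0.6
[237.81420404 189.22202585] [266.6842985  233.78378052]
[([228.7, 237.4], 0.5)]
```

View pics/press3.png

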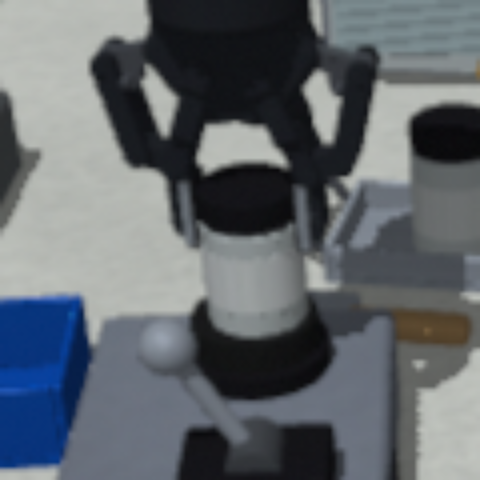

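Jar_d is upright and centred on the home pad, and jar_c can be seen standing in refill. Take jar_d to storage beside jar_b.

```bash
python3 -m crank '[{"tx":0,"ty":0,"tz":-0.8,"wx":0,"wy":0,"wz":0,"jaw":-1},{"tx":0,"ty":0,"tz":-2,"wx":0,"wy":0,"wz":0,"jaw":-1},{"tx":0,"ty":0,"tz":-4,"wx":0,"wy":0,"wz":0,"jaw":-1},{"tx":0,"ty":0,"tz":-7,"wx":0,"wy":0,"wz":0,"jaw":-1},{"tx":0,"ty":0,"tz":-10,"wx":0,"wy":0,"wz":0,"jaw":-1},{"tx":0,"ty":0,"tz":-12,"wx":0,"wy":0,"wz":0,"jaw":-1},{"tx":0,"ty":0,"tz":-12,"wx":0,"wy":0,"wz":0,"jaw":-1}]' | grep -E "pos|force"; python3 -m crank '[{"tx":-0.7,"ty":-2,"tz":0,"wx":0,"wy":0,"wz":0,"jaw":-1},{"tx":-1.9,"ty":-5,"tz":0,"wx":0,"wy":0,"wz":0,"jaw":-1},{"tx":-3.2,"ty":-8.2,"tz":0,"wx":0,"wy":0,"wz":0,"jaw":-1},{"tx":-4.4,"ty":-11.4,"tz":0,"wx":0,"wy":0,"wz":0,"jaw":-1},{"tx":-5.6,"ty":-14.6,"tz":0,"wx":0,"wy":0,"wz":0,"jaw":-1},{"tx":-6.8,"ty":-17.8,"tz":0,"wx":0,"wy":0,"wz":0,"jaw":-1},{"tx":-8,"ty":-21,"tz":0,"wx":0,"wy":0,"wz":0,"jaw":-1},{"tx":-9.2,"ty":-24.2,"tz":0,"wx":0,"wy":0,"wz":0,"jaw":-1}]' | grep -E "pos|force"; python3 -m crank '[{"tx":-1.2,"ty":-3.2,"tz":0,"wx":0,"wy":0,"wz":0,"jaw":-1},{"tx":-2.4,"ty":-6.4,"tz":0,"wx":0,"wy":0,"wz":0,"jaw":-1},{"tx":-3.6,"ty":-9.6,"tz":0,"wx":0,"wy":0,"wz":0,"jaw":-1},{"tx":-4.8,"ty":-12.8,"tz":0,"wx":0,"wy":0,"wz":0,"jaw":-1},{"tx":-6,"ty":-16,"tz":0,"wx":0,"wy":0,"wz":0,"jaw":-1},{"tx":-7.1,"ty":-18.3,"tz":0,"wx":0,"wy":0,"wz":0,"jaw":-1},{"tx":-7.1,"ty":-18.3,"tz":0,"wx":0,"wy":0,"wz":0,"jaw":-1},{"tx":-7.1,"ty":-18.3,"tz":0,"wx":0,"wy":0,"wz":0,"jaw":-1}]' | grep -E "pos|force"; for i in 1 2 3 4; do python3 -m crank '[{"tx":0,"ty":0,"tz":0,"wx":0,"wy":0,"wz":0,"jaw":-1}]' | grep -E "force"; done; python3 -c "from h import *;st()"
```

```text
tool_pos: [0.6447, -0.0874, 0.2762]
contact_force: [0.8, 0.1, -3.9]
tool_pos: [0.5487, 0.1564, 0.2673]
contact_force: [0.4, 0.4, -4.7]
tool_pos: [0.4781, 0.3389, 0.2675]
contact_force: [0.6, 0.2, -4.9]
contact_force: [1.0, -0.1, -5.1]
contact_force: [0.0, -0.8, -5.0]
contact_force: [0.8, -0.8, -4.6]
contact_force: [-0.5, 0.9, -5.1]
t 44.72 yaw -0.12 zz -1.0 pos [480.1 337.4 270.5] F [-0.47  0.95 -5.09] M [-0.02  0.05  0.02] g 0.582 q [ 0.49 -0.05  1.68 -0.    1.5   0.49]
```

```bash
python3 -m crank '[{"tx":0,"ty":0,"tz":3,"wx":0,"wy":0,"wz":0,"jaw":-1},{"tx":0,"ty":0,"tz":6.5,"wx":0,"wy":0,"wz":0,"jaw":-1},{"tx":0,"ty":0,"tz":10,"wx":0,"wy":0,"wz":0,"jaw":-1},{"tx":0,"ty":0,"tz":13.5,"wx":0,"wy":0,"wz":0,"jaw":-1},{"tx":0,"ty":0,"tz":16.5,"wx":0,"wy":0,"wz":0,"jaw":-1},{"tx":0,"ty":0,"tz":18.5,"wx":0,"wy":0,"wz":0,"jaw":-1},{"tx":0,"ty":0,"tz":19.7,"wx":0,"wy":0,"wz":0,"jaw":-1},{"tx":0,"ty":0,"tz":20,"wx":0,"wy":0,"wz":0,"jaw":-1}]'| grep -E "pos|force"; for i in 1 2 3 4 5 6; do python3 -m crank '[{"tx":0,"ty":0,"tz":0.15,"wx":0,"wy":0,"wz":0,"jaw":-1},{"tx":0,"ty":0,"tz":0.15,"wx":0,"wy":0,"wz":0,"jaw":-1}]' | grep -E "pos|force"; done
```

```text
tool_pos: [0.4784, 0.337, 0.068]
contact_force: [-1.3, 0.1, -6.2]
tool_pos: [0.4809, 0.3387, 0.0709]
contact_force: [-0.1, -0.9, -4.7]
tool_pos: [0.4809, 0.3389, 0.0697]
contact_force: [-0.2, 0.9, -5.3]
tool_pos: [0.48, 0.3385, 0.067]
contact_force: [0.3, -0.5, -6.0]
tool_pos: [0.4795, 0.3382, 0.0646]
contact_force: [-0.5, -0.6, -4.8]
tool_pos: [0.4798, 0.3383, 0.0633]
contact_force: [-0.2, -1.0, -4.7]
tool_pos: [0.4798, 0.3384, 0.0633]
contact_force: [-4.0, -1.3, 4.2]
```

```bash
python3 -m crank '[{"tx":0,"ty":0,"tz":0,"wx":0,"wy":0,"wz":0,"jaw":0.5},{"tx":0,"ty":0,"tz":0,"wx":0,"wy":0,"wz":0,"jaw":0.9},{"tx":0,"ty":0,"tz":0,"wx":0,"wy":0,"wz":0,"jaw":0.9},{"tx":0,"ty":0,"tz":-2,"wx":0,"wy":0,"wz":0,"jaw":0.9},{"tx":0,"ty":0,"tz":-6,"wx":0,"wy":0,"wz":0,"jaw":0.9},{"tx":0,"ty":0,"tz":-10,"wx":0,"wy":0,"wz":0,"jaw":0},{"tx":0,"ty":0,"tz":-14,"wx":0,"wy":0,"wz":0,"jaw":-1},{"tx":0,"ty":0,"tz":-18,"wx":0,"wy":0,"wz":0,"jaw":-1}]'| grep -E "pos|force"; python3 -m crank '[{"tx":1,"ty":1.3,"tz":0,"wx":0,"wy":0,"wz":0,"jaw":-1},{"tx":3,"ty":4,"tz":0,"wx":0,"wy":0,"wz":0,"jaw":-1},{"tx":5,"ty":6.7,"tz":0,"wx":0,"wy":0,"wz":0,"jaw":-1},{"tx":7,"ty":9.4,"tz":0,"wx":0,"wy":0,"wz":0,"jaw":-1},{"tx":9,"ty":12,"tz":0,"wx":0,"wy":0,"wz":0,"jaw":-1},{"tx":11,"ty":14.7,"tz":0,"wx":0,"wy":0,"wz":0,"jaw":-1},{"tx":13,"ty":17.4,"tz":0,"wx":0,"wy":0,"wz":0,"jaw":-1},{"tx":15,"ty":20,"tz":0,"wx":0,"wy":0,"wz":0,"jaw":-1}]'| grep -E "pos|force"; python3 -m crank '[{"tx":2,"ty":2.7,"tz":0,"wx":0,"wy":0,"wz":0,"jaw":-1},{"tx":4,"ty":5.4,"tz":0,"wx":0,"wy":0,"wz":0,"jaw":-1},{"tx":6,"ty":8,"tz":0,"wx":0,"wy":0,"wz":0,"jaw":-1},{"tx":7.4,"ty":10,"tz":0,"wx":0,"wy":0,"wz":0,"jaw":-1},{"tx":7.4,"ty":10,"tz":0,"wx":0,"wy":0,"wz":0,"jaw":-1},{"tx":7.4,"ty":10,"tz":0,"wx":0,"wy":0,"wz":0,"jaw":-1},{"tx":7.4,"ty":10,"tz":0,"wx":0,"wy":0,"wz":0,"jaw":-1}]'| grep -E "pos|force"; python3 m.py over_sw 'b=(.6,.335,.005)' 'c=(.58,-.331,.005)' 'd=(.48,.338,.005)'
```

```text
tool_pos: [0.4796, 0.3382, 0.2439]
contact_force: [0.5, 0.9, -0.6]
tool_pos: [0.6306, 0.1366, 0.2421]
contact_force: [0.7, 0.2, 0.6]
tool_pos: [0.7033, 0.0385, 0.2417]
contact_force: [0.8, 0.8, 0.2]
t 48.4 yaw 0.04 zz -1.0 pos [703.   39.3 241.9] F [ 0.76 -0.52  0.5 ] M [ 0.03 -0.   -0.06] g 0.004 q [-0.05  0.24  1.42  0.    1.48 -0.05]
b [('top', (array([0.5977, 0.3369]), np.float64(0.972))), ('side', (array([0.6   , 0.3352]), np.float64(0.961)))]
c [('top', (array([ 0.5759, -0.3296]), np.float64(0.863))), ('side', (array([ 0.5787, -0.335 ]), np.float64(0.891)))]
d [('top', (array([0.4954, 0.3187]), np.float64(0.883))), ('side', (array([0.4978, 0.3188]), np.float64(0.934)))]
[[156, 175, 44, 34], [168, 224, 29, 26], [197, 319, 24, 25], [461, 183, 35, 33]] [[184, 371, 55, 88], [262, 305, 33, 48], [165, 304, 38, 50], [424, 363, 42, 62], [291, 175, 23, 36], [273, 386, 40, 65], [162, 400, 243, 79]]
[([229.9, 233.5], 0.59)]
```

View pics/over_sw.png

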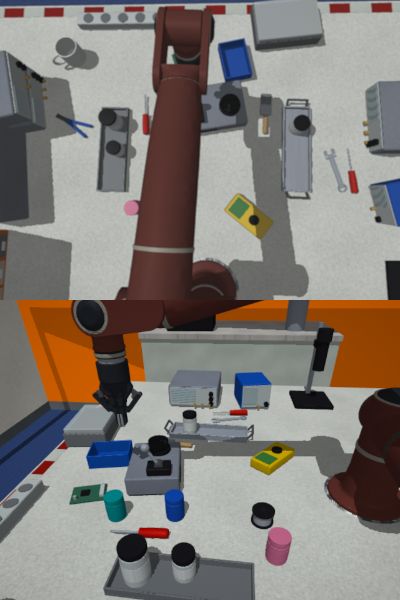

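Jar_d is now at about (0.497, 0.319), roughly 25 mm from where I placed it and against the tray's inner wall, apparently still upright. It may have been knocked. I'll switch off first and then inspect it.

```bash
python3 -m crank '[{"tx":0,"ty":0,"tz":3,"wx":0,"wy":0,"wz":0,"jaw":-1},{"tx":0,"ty":0,"tz":6,"wx":0,"wy":0,"wz":0,"jaw":-1},{"tx":0,"ty":0,"tz":8.2,"wx":0,"wy":0,"wz":0,"jaw":-1},{"tx":0,"ty":0,"tz":8.2,"wx":0,"wy":0,"wz":0,"jaw":-1},{"tx":-1,"ty":0.1,"tz":8.2,"wx":0,"wy":0,"wz":0,"jaw":-1},{"tx":-2,"ty":0.2,"tz":8.2,"wx":0,"wy":0,"wz":0,"jaw":-1},{"tx":-3,"ty":0.3,"tz":8.2,"wx":0,"wy":0,"wz":0,"jaw":-1},{"tx":-4,"ty":0.4,"tz":8.2,"wx":0,"wy":0,"wz":0,"jaw":-1}]'| grep -E "pos|force";python3 -m crank '[{"tx":-1,"ty":0.1,"tz":0,"wx":0,"wy":0,"wz":0,"jaw":-1},{"tx":-2,"ty":0.3,"tz":0,"wx":0,"wy":0,"wz":0,"jaw":-1},{"tx":-3,"ty":0.5,"tz":0,"wx":0,"wy":0,"wz":0,"jaw":-1},{"tx":-4,"ty":0.7,"tz":0,"wx":0,"wy":0,"wz":0,"jaw":-1},{"tx":-4.7,"ty":0.8,"tz":0,"wx":0,"wy":0,"wz":0,"jaw":-1},{"tx":-5.1,"ty":0.8,"tz":0,"wx":0,"wy":0,"wz":0,"jaw":-1},{"tx":-5.1,"ty":0.8,"tz":0,"wx":0,"wy":0,"wz":0,"jaw":-1}]'| grep -E "pos|force"; python3 -c "
from h import *
st();s=manip.grab_frame('side')
print([(d['centre'],d['p']) for d in manip.tip_of('side','switch_tip')],proj('side',[[.585,.0257,.149]]))"
```

```text
tool_pos: [0.6651, 0.0344, 0.1632]
contact_force: [1.8, 0.0, 1.6]
tool_pos: [0.6119, 0.0262, 0.1602]
contact_force: [0.2, 0.6, 0.0]
t 49.8 yaw -0.03 zz -1.0 pos [611.9  26.2 160.2] F [0.18 0.64 0.04] M [0.03 0.04 0.04] g -0.001 q [-0.08  0.1   1.73 -0.    1.32 -0.08]
[([269.4, 234.3], 0.78)] [[268.83655245 235.38105959]]
```

The ball is at the off position. Back away and up, clear of everything, and check the final scene.

```bash
python3 -m crank '[{"tx":2,"ty":0,"tz":0,"wx":0,"wy":0,"wz":0,"jaw":-1},{"tx":2.5,"ty":0,"tz":-3,"wx":0,"wy":0,"wz":0,"jaw":-1},{"tx":2.5,"ty":0,"tz":-6,"wx":0,"wy":0,"wz":0,"jaw":-1},{"tx":2.5,"ty":1,"tz":-9,"wx":0,"wy":0,"wz":0,"jaw":-1},{"tx":2.5,"ty":3,"tz":-11,"wx":0,"wy":0,"wz":0,"jaw":-1},{"tx":2.5,"ty":5,"tz":-12,"wx":0,"wy":0,"wz":0,"jaw":-1},{"tx":2.5,"ty":5,"tz":-12,"wx":0,"wy":0,"wz":0,"jaw":-1},{"tx":2.5,"ty":5,"tz":-12,"wx":0,"wy":0,"wz":0,"jaw":-1}]'| grep -E "pos|force"; python3 m.py final 'b=(.6,.335,.005)' 'c=(.58,-.331,.005)' 'd=(.497,.319,.005)'; python3 -c "
from h import *
s=manip.grab_frame('side');t=manip.grab_frame('top')
cv2.imwrite('pics/fin.png',np.hstack([cv2.resize(s[350:480,150:420],(540,260)),cv2.resize(t[150:320,145:245],(153,260))]))
for n in('driver','brush'): print(n,[(d['centre'],round(d['p'],2)) for d in manip.tip_of('top',n)][:2])
P=proj('side',cyl(.497,.319,.051,.074,.005));print(P.min(0),P.max(0))"
```

```text
tool_pos: [0.638, -0.0244, 0.2805]
contact_force: [-0.7, 0.3, -0.7]
t 50.67 yaw -0.02 zz -1.0 pos [637.1 -23.2 278.3] F [0.1  0.57 0.54] M [ 0.    0.02 -0.02] g -0.001 q [-0.15  0.07  1.55  0.    1.52 -0.15]
b [('top', (array([0.5977, 0.3349]), np.float64(0.914))), ('side', (array([0.5997, 0.3349]), np.float64(0.971)))]
c [('top', (array([ 0.5759, -0.3301]), np.float64(0.912))), ('side', (array([ 0.5801, -0.3349]), np.float64(0.911)))]
d [('top', (array([0.4964, 0.3223]), np.float64(0.898))), ('side', (array([0.498 , 0.3181]), np.float64(0.931)))]
[[198, 320, 28, 23], [156, 171, 40, 39], [252, 199, 28, 29], [170, 224, 27, 25], [245, 134, 26, 27], [459, 181, 38, 35]] [[166, 303, 37, 53], [425, 365, 39, 60], [292, 175, 21, 37], [271, 388, 41, 65], [183, 372, 57, 86], [260, 300, 36, 53]]
[([265.0, 233.5], 0.53)]
driver [([232.9, 184.7], 0.89)]
brush [([421.2, 181.7], 0.94)]
[273.03111376 385.80253775] [313.17614504 453.16465205]
```

View pics/fin.png

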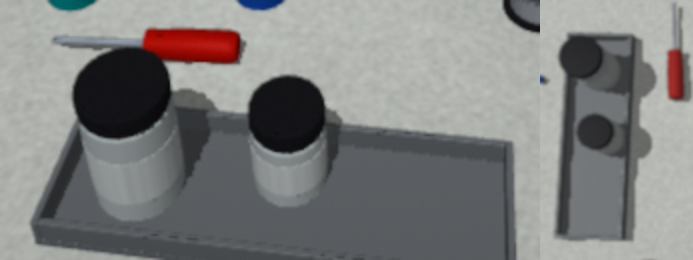

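```bash
python3 - <<'E'
from h import *
from m import near
E
python3 - <<'E'
from h import *
S=manip.silhouettes('side','jar_d');T=manip.silhouettes('top','jar_d')
for n,k,x0,q in(('d','d',(.497,.319),(292,420)),('b','b',(.599,.335),(212,415)),('c','c',(.58,-.333),(303,193))):
    d,h=JAR[k]
    def f(x,y,a,b):
        P=cyl(0,0,d,h); R=cv2.Rodrigues(np.array([a,b,0.]))[0]; return P@R.T+[x,y,.005]
    V=[]
    for c,L in(('side',S),('top',T)):
        u=proj(c,f(*x0,0,0)).mean(0); L=[e for e in L if np.hypot(e['rect'][0]+e['rect'][2]/2-u[0],e['rect'][1]+e['rect'][3]/2-u[1])<20]
        if L: V.append((c,L[0]['region']))
    print(n,[v[0] for v in V],fit(f,[*x0,0,0],V,[.01,.01,.1,.1]),fit(lambda x,y:f(x,y,0,0),x0,V,[.01,.01]))
E
```

```text
t 51.12 yaw -0.01 zz -1.0 pos [637.4 -23.6 279.6] F [ 0.17  0.33 -0.32] M [ 0.03 -0.03  0.01] g -0.001 q [-0.15  0.07  1.55  0.    1.52 -0.15]
d ['side', 'top'] (array([ 0.4979,  0.3223,  0.0515, -0.019 ]), np.float64(0.916)) (array([0.4971, 0.3196]), np.float64(0.897))
b ['side', 'top'] (array([ 0.5996,  0.3371,  0.0159, -0.018 ]), np.float64(0.94)) (array([0.5984, 0.337 ]), np.float64(0.932))
c ['side', 'top'] (array([ 0.5796, -0.3334, -0.0511, -0.0256]), np.float64(0.919)) (array([ 0.5802, -0.3332]), np.float64(0.903))Traceback (most recent call last):
  File "<stdin>", line 2, in <module>
  File "m.py", line 6, in <module>
    cv2.imwrite('pics/%s.png'%sys.argv[1],np.vstack([cv2.resize(t,(400,300)),cv2.resize(s,(400,300))]))
                              ~~~~~~~~^^^
IndexError: list index out of range
```

All three jars fit as upright within the fit noise, the switch is off and the arm is clear. Hand in.

```bash
python3 -c "
from h import *
st(); print(manip.job_done())"
```

```text
t 51.22 yaw -0.03 zz -1.0 pos [637.5 -23.8 279.8] F [-0.79 -0.24 -0.03] M [-0.    0.07 -0.01] g 0.0 q [-0.15  0.07  1.55 -0.    1.52 -0.15]
the job is handed in; nothing more can be done
None
```

I switched the mixer on and mixed and sorted the three jars present (jar_b, then jar_c, then jar_d; jar_a was absent). Then I switched the mixer off and handed the job in at 51 s of robot time. No verdict was reported.

| Jar | Weight | Tray | Estimated pressing force on pad |
|---|---|---|---|
| jar_b | about 570 g | storage | about 22 N |
| jar_c | about 300 g | refill | about 19 N |
| jar_d | about 515 g | storage | about 19 N |

Each jar was held with the pad home for more than two seconds. In each press the tool stopped moving while the force kept rising, at the height predicted for the pad's stop.

**Last checks:**
- **Switch:** the toggle ball was where it should be when off. The network found it at pixel (269,234) right after the push and (265,234) on the last look; (269,235) was predicted.
- **Jars:** all three fit as standing upright on the tray floors. The tilt fits read up to about 0.06 rad, which I take as mask noise.
- **Other things:** the brush was found where it was at the start. The screwdriver reading moved only about 3 pixels. The gripper touched nothing.

**Disagreement:** jar_d ended up about 25 mm from where I released it. It is at about (0.497, 0.319) m, close to the storage tray's inner wall. I think it was knocked after I let go. It was still upright on the tray floor, so I left it there.

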